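# Load the extractor deck and clip in its splash guard

### The job

Load the three open white reagent containers one by one into the low metal nests of their own outline (long strip in the long nest, square block in the square nest, round pot in the round nest), keeping them upright and leaving each standing flat inside its rim. Only when all three are in, take the splash guard out of its stand and press it, thin edge down and about midway along, into the sprung edge clip until it is fully home and stands upright there. Leave the capped bottle and the capped jar where they are.

Things in the scene. Friction and masses are not known exactly. Their poses are not given: they have to be found in the camera images.
- strip: Loose long white open-topped strip of eight wells, 80 (x) x 26 (y) x 50 mm high, 50 to 90 g. Origin: centre of its underside, z up, x along its length. It stands on the bench.
- block: Loose square white open-topped block of 4 x 4 wells, 48 x 48 x 50 mm high, 70 to 120 g. Origin: centre of its underside, z up, x and y along its sides.
- pot: Loose round white open pot, 48 mm across, 50 mm high, 3 mm wall, no cap, 50 to 90 g. Origin: centre of its underside, z up.
- guard: Loose splash guard: upright white plate 80 (x) x 4 (y) mm, topped by a black grip bar 80 x 16 x 14 mm, 56 to 70 mm above the thin bottom edge. Origin: middle of the bottom edge; z up, x along it; 50 to 80 g. At the start it stands in a fixed grey stand (96 x 42 x 22 mm high; slot floor at 4 mm, 18 mm deep, 1 mm play each side): lift it straight out.
- nest_strip: Fixed long low metal nest, outside 106 (x) x 52 (y) mm; rim 14 mm high and 4 mm thick round a dark floor 98 x 44 mm that lies 4 mm above the bench. Origin: centre of its underside, on the bench; x along its length.
- nest_block: Fixed square low metal nest, outside 74 x 74 mm; rim 14 mm high and 4 mm thick round a dark floor 66 x 66 mm that lies 4 mm above the bench. Origin: centre of its underside; x and y along its sides.
- nest_pot: Fixed round low metal nest, 74 mm across; rim 14 mm high and 4 mm thick round a dark floor 66 mm across that lies 4 mm above the bench. Origin: centre of its underside.
- clip: Fixed edge clip: dark base 80 (x) x 60 mm, two 60 mm steel jaws along x. Their V mouth is 16 mm wide at 34 mm above the bench, 1 mm at 18 mm, then parallel to the seat at 6 mm. They spring apart (8 mm each; 1.5 N + 1 N/mm) as the guard is pressed straight down (5 to 15 N) and hold it upright; home, its bottom edge is on the seat. Origin: underside centre, on the bench, z up.
- bottle: Bystander: capped amber bottle, 54 mm across, 90 mm high, loose, to be left alone. Origin: centre of its underside.
- jar: Bystander: capped white jar with blue cap, 58 mm across, 68 mm high, loose, to be left alone. Origin: centre of its underside.
Mind the look-alikes: they are no part of the job. What is shaped like the clip but purple is not meant.

How it is judged:
On the way, in this order (a step that is already met when the one before it is completed fails the run):
1. strip, block and pot all stand flat in their own nests (horizontal distance between strip and nest_strip below 0.014 m and z of strip in the frame of nest_strip between 0.001 and 0.008 m and angle between each of strip, block, pot's own z axis and vertical below 0.1 rad and horizontal distance between block and nest_block below 0.014 m and z of block in the frame of nest_block between 0.001 and 0.008 m and horizontal distance between pot and nest_pot below 0.014 m and z of pot in the frame of nest_pot between 0.001 and 0.008 m), for 0.2 s.
2. then the guard is pressed fully home in the clip (z of guard in the frame of clip between 0.003 and 0.01 m and y of guard in the frame of clip between -0.006 and 0.006 m and x of guard in the frame of clip between -0.015 and 0.015 m and angle between the x axis of guard and the x axis of clip, either way round below 0.15 rad and angle between guard's own z axis and vertical below 0.15 rad), for 0.2 s.
At the end, for the whole second after the job is handed in: Strip, block and pot stand upright in the nests of their own outline (centre within 14 mm, on the floor within 4 mm, tilt < 0.1 rad); guard home in the clip (4 mm of the seat, 6 mm across, 15 mm along, aligned and upright within 0.15 rad); all released and at rest (all of step 1 and all of step 2 and linear speed of each of strip, block, pot, guard below 0.02 m/s and contact force between the fingers and strip below 0.1 N and contact force between the fingers and block below 0.1 N and contact force between the fingers and pot below 0.1 N and contact force between the fingers and guard below 0.1 N); the robot touches nothing.
It fails at once if the bottle or the jar is moved by more than 30 mm or tipped (distance of any of bottle, jar from where it was at the start of the episode above 0.03 m or angle between any of bottle, jar's own z axis and vertical above 0.5 rad).
It fails at once if an open reagent container is tipped (angle between any of strip, block, pot's own z axis and vertical above 0.6 rad).
It also fails if it takes over 120 s, if anything falls off the work surface, if the arm or the gripper's body presses on something with over 40 N, if the wrist force passes 120 N, or if a joint passes its speed limit or range.

### The arm

A 7-joint arm with a two-finger parallel gripper is mounted at the origin on the work surface. World frame = base frame: x ahead of the robot, y to its left, z up, the work surface at z = 0. Lengths are in m, angles in rad, forces in N, time in s.
With the tool pointing down it reaches from about 0.425 to 0.95 m from the base axis. Payload 4.7 kg.
Tool frame: the origin (TCP) lies at the very end of the fingers, on their centre line; the grasp point (between the pads) lies 19 mm behind it; z points along the fingers, y is the line along which they close (so a half turn about z gives the same grasp; the last joint's range is limited). The gripper opens to 85 mm and grips with 20 to 120 N. Pads are 22 mm wide; open, the fingers measure 114 mm over their backs; the gripper's body (76 mm by 85 mm) begins 54 mm behind the grasp point. The pads swing forward as they close: fully open they stand 13 mm farther back than shut.
Start: joints at [-1.179, 0.469, -0.049, 1.532, 0.024, 1.141, -0.082], TCP at [0.276, 0.616, 0.231] pointing down, gripper open.
Joint ranges: [-2.59, 2.59], [-0.33, 1.99], [-1.39, 1.29], [0.1, 2.45], [-1.04, 4.18], [0.21, 1.99], [-2.66, 2.66]. Speed limits (rad/s): [2.57, 2.57, 3.14, 3.14, 3.14, 3.14, 3.14].

### API

Orientations are given as a 3x3 rotation matrix whose columns are the frame's x, y, z axes.
In Python, from station import * gives the robot as it stands.
- The arm moves only by the tool step_arm, never from a script. Its argument "deltas" is a list of rows, each an object of numbers: "claw": the closure, from -1 (fully open) to 1 (shut); "tx", "ty", "tz": the shift along the tool's x, y, z normalised to -1 to 1, where 1 is 0.8 m; "ax", "ay", "az": the turn, a rotation vector about the tool's x, y, z normalised to -1 to 1, where 1 is 2 pi rad. In form: [{"claw": .., "tx": .., "ty": .., "tz": .., "ax": .., "ay": .., "az": ..}, ...]. A call has 1 to 12 rows; each row is the pose to reach, as a shift and turn from the pose commanded when the call began, along the tool's axes at that moment, turning the shorter way round; what a row does not reach only later rows make up. A row lasts 1/10 s, in which the tool goes at most 50 mm and 8.59 degrees, less where a joint would pass 70% of its speed; a pose out of reach is approached as far as the arm can. A call with a number of a shift or a turn outside -1 to 1 is refused whole. A call with a gripper value outside its range is refused whole. The fingers move at their own pace and stop on an object; the grip force is fixed at half the most. Time passes only in rows, so rows that repeat a pose let the fingers close. It gives the time, the measured TCP pose, the force, the opening and the grip force at its end, in the units of the state.
- state(): the state, without advancing time (a new reading comes with each control period).
- camera(name): name is "scene" or "top" or "wrist"; returns the picture (480x640x3 uint8, red, green, blue); there is no depth.
- camera_params(name): a dict with "fx", "fy", "cx", "cy" (pixels), "dist" ([k1, k2, p1, p2, k3] as OpenCV has them; the pictures are not rectified), "xyz" and "orientation" of the camera in the world; the wrist camera has in their place "T_tool_cam" (4x4, takes a point from camera to tool coordinates, whose origin is the TCP and whose axes are the flange's). Camera axes: x right, y up, looking along -z (the intrinsics and any distortion apply to the point x, -y, -z); pixel columns grow to the right and rows downward; lengths in m; the calibration is good to about 2 mm. A picture is of the moment at which its call begins: read the wrist's pose just before it. camera_params takes no time and is no camera call.
- finish_job(): hands the job in; it is judged then, once.
Trained networks look in the newest picture that a camera, given by its name, has taken for a name from the list of things; names that differ only in an ending like _2 or _b are one class to them, and where a whole thing is asked for, a point or a joint stands for the part that bears it (a point fixed in the world has none). Each returns a list of dicts, best first, with "score" (0 to 1); they miss things now and then, are a little off and sometimes report something else, mostly with a low value. They report only what shows in the picture. A call takes as long as a camera call. They do not tell look-alikes from the thing itself.
- spot_in(camera, query): "box" ([left, top, right, bottom] in pixels, round what is visible of it).
- trace(camera, query): "pixels" (480x640 bool, what is visible of it) and "box" ([left, top, right, bottom] in pixels, round what is visible of it).
- mark_of(camera, query): "point" ([column, row] in pixels: a listed point, or the origin of a listed thing).
The state is a dict: "time_s": time; "joint_positions": joint angles; "qd": joint speeds; "joint_efforts": joint torques, N m; "eef_pos": TCP position; "tcp_rot": TCP orientation; "contact_force": force on the tool from outside, world axes, zero at the start; "ft_torque": the same for the moment, N m; "width": finger opening in m; "gripper_force": force on a finger pad.
Only numpy, scipy, OpenCV 4.12 (cv2) and the standard library are available. Lean on these libraries where they do the work, as an engineer would, in place of code of your own. Each camera call takes 0.05 s, during which the arm holds its last target. There are 200 camera calls.

## Working session

There is one attempt and no reset: what is moved stays moved. The work goes in short steps, Python scripts to look and compute and a tool call to move; the robot and the scene stay as the last step left them, time stands still between calls to the robot, and variables do not carry over. Pictures are saved under pics/ and viewed, at most 16 in all, crops included, and the job is handed in when it is done.

Besides the shell and the picture viewer there is one more tool, called after "Call:" as name(argument=value, ...) on one line, values as JSON. step_arm: Moves the arm, as the interface text tells. Scaled input: -1 to 1 covers 0.8 m each way for a shift and 2 pi rad each way for a turn. Its arguments: {"type":"object","properties":{"deltas":{"type":"array","items":{"type":"object","properties":{"claw":{"type":"number"},"tx":{"type":"number","minimum":-1,"maximum":1},"ty":{"type":"number","minimum":-1,"maximum":1},"tz":{"type":"number","minimum":-1,"maximum":1},"ax":{"type":"number","minimum":-1,"maximum":1},"ay":{"type":"number","minimum":-1,"maximum":1},"az":{"type":"number","minimum":-1,"maximum":1}}}}},"required":["deltas"]}

```bash
mkdir -p pics; ls
python3 - <<'E'
from station import *
import cv2
s=state(); print(s['time_s'],s['eef_pos'],s['tcp_rot'],s['width'])
for c in ['scene','top']:
    im=camera(c); cv2.imwrite(f'pics/{c}0.png',im[:,:,::-1]); print(c,camera_params(c))
    for q in ['strip','block','pot','guard','nest_strip','nest_block','nest_pot','clip','bottle','jar']:
        print(c,q,[(round(d['score'],2),[int(v) for v in d['point']]) for d in mark_of(c,q)])
print(camera_params('wrist'))
E
```

```text
pics
0.0 [0.27548974 0.61560593 0.23025285] [[-9.12767307e-01  4.08479243e-01 -7.42612886e-04]
 [ 4.08479914e-01  9.12765550e-01 -1.79206741e-03]
 [-5.41908799e-05 -1.93908299e-03 -9.99998119e-01]] 0.0852228436692604
scene {'fx': 608.4950803014021, 'fy': 608.4950803014021, 'cx': 316.6476841625484, 'cy': 241.7401671841226, 'dist': array([0.01888523, 0.        , 0.        , 0.        , 0.        ]), 'xyz': array([ 1.0954456 , -0.63830003,  0.96125772]), 'orientation': array([[ 0.756932  , -0.48125039,  0.44209954],
       [ 0.6533987 ,  0.56887625, -0.49944965],
       [-0.01113959,  0.66691669,  0.74504902]])}
scene strip [(0.74, [321, 198])]
scene block [(0.73, [402, 198]), (0.42, [150, 367])]
scene pot [(0.62, [415, 149])]
scene guard [(0.68, [353, 155])]
scene nest_strip [(0.76, [313, 294])]
scene nest_block [(0.73, [179, 300]), (0.18, [321, 198])]
scene nest_pot [(0.72, [149, 368]), (0.49, [249, 321])]
scene clip [(0.94, [249, 321]), (0.94, [278, 390]), (0.57, [205, 442]), (0.45, [416, 146])]
scene bottle [(0.86, [367, 250])]
scene jar [(0.66, [250, 251])]
top {'fx': 518.409545283
[... 639 characters left out ...]
[359, 268]), (0.64, [464, 242])]
top clip [(0.73, [475, 175]), (0.67, [400, 219]), (0.56, [424, 173])]
top bottle [(0.75, [295, 204])]
top jar [(0.89, [358, 269])]
{'fx': 410.226473534088, 'fy': 410.226473534088, 'cx': 319.252351107619, 'cy': 242.55931907098332, 'dist': array([-0.07921872,  0.        ,  0.        ,  0.        ,  0.        ]), 'T_tool_cam': array([[ 6.62154411e-04,  9.62784180e-01,  2.70270574e-01,
         6.67544715e-02],
       [ 9.99999781e-01, -6.33837871e-04, -1.92048989e-04,
        -8.78561501e-04],
       [-1.35940032e-05,  2.70270642e-01, -9.62784389e-01,
        -1.43176685e-01],
       [ 0.00000000e+00,  0.00000000e+00,  0.00000000e+00,
         1.00000000e+00]])}
```

View pics/scene0.png

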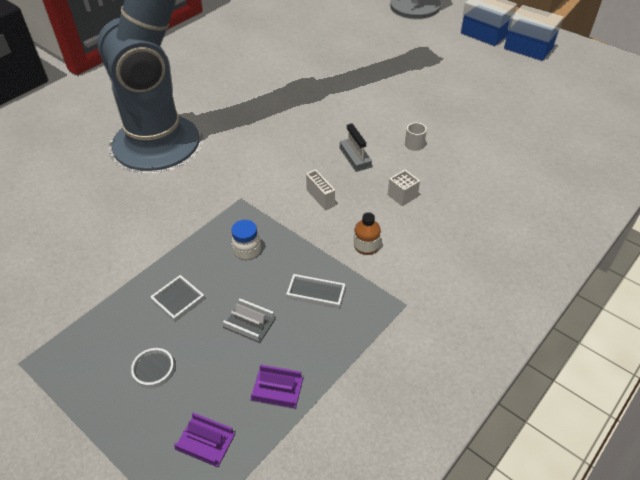

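View pics/top0.png

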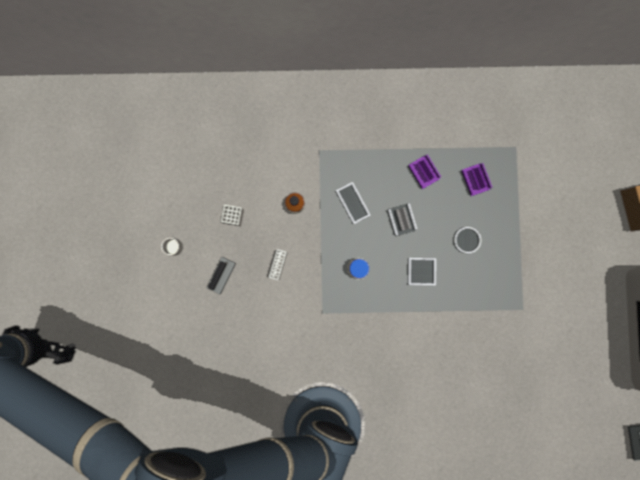

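The scene picture shows pot (415,136), block (403,187), strip (321,189), guard in its stand (356,145), jar (246,240), bottle (368,235), nests long (316,290), square (178,297), round (152,366). Clip candidates: grey/steel (249,320), purple (277,386) and purple (206,440). I choose the steel one, which is (401,219) in top; the purple ones are (424,172) and (476,179) there. Bottle and jar are capped, so they are not containers.

```bash
cat > h.py <<'E'
from station import *
import cv2, numpy as np
ALL=['strip','block','pot','guard','nest_strip','nest_block','nest_pot','clip','bottle','jar']
HT=dict(strip=.05,block=.05,pot=.05,guard=.074,nest_strip=.014,nest_block=.014,nest_pot=.014,clip=.034,bottle=.09,jar=.068)
def cam(c,s=None):
    p=camera_params(c); K=np.array([[p['fx'],0,p['cx']],[0,p['fy'],p['cy']],[0,0,1]])
    if c=='wrist':
        T=p['T_tool_cam']; R=s['tcp_rot']@T[:3,:3]; o=s['eef_pos']+s['tcp_rot']@T[:3,3]
    else: R=np.array(p['orientation']); o=np.array(p['xyz'])
    return K,np.array(p['dist']),R,o
def plane(C,uv,z):
    K,d,R,o=C; uv=np.asarray(uv,float).reshape(-1,1,2)
    n=cv2.undistortPoints(uv,K,d)[:,0]
    r=np.c_[n[:,0],-n[:,1],-np.ones(len(n))]@R.T
    return (o+r*((z-o[2])/r[:,2])[:,None])[:,:2]
def proj(C,P):
    K,d,R,o=C; q=(np.asarray(P,float)-o)@R*[1,-1,-1]
    return cv2.projectPoints(q,np.zeros(3),np.zeros(3),K,d)[0][:,0]
def rect(C,mask,z):
    cs,_=cv2.findContours(mask.astype(np.uint8),cv2.RETR_EXTERNAL,cv2.CHAIN_APPROX_NONE)
    c=max(cs,key=cv2.contourArea)
    w=plane(C,c[:,0,:],z).astype(np.float32)
    (x,y),(a,b),t=cv2.minAreaRect(w*1000)
    if a<b: t+=90; a,b=b,a
    return np.round([x,y,a,b,(t+90)%180-90],1)
E
python3 - <<'E'
from h import *
C=cam('top'); camera('top')
for q in ALL:
    for d in mark_of('top',q)[:3]: print(q,'mark',round(d['score'],2),plane(C,d['point'],.004 if 'nest' in q else 0).round(3)[0], end=' ')
    for d in trace('top',q)[:2]: print('rect',round(d['score'],2),rect(C,d['pixels'],HT[q]),end=' ')
    print()
C=cam('scene')
print('scene clip',plane(C,[249,321],0),'pot',plane(C,[415,149],0),'guard',plane(C,[353,155],.004),'nest_block',plane(C,[179,300],.004))
E
```

```text
strip mark 0.87 [0.439 0.111] rect 0.51 [444.1 111.8  79.3  28.3 -16.8] 
block mark 0.66 [0.583 0.244] rect 0.64 [579.8 235.4  56.6  50.2  79.5] 
pot mark 0.57 [0.497 0.399] rect 0.68 [498.2 398.8  51.9  43.4  88.9] 
guard mark 0.72 [0.424 0.269] rect 0.46 [417.  272.3  80.2  17.9 -27.2] rect 0.33 [604.3 -93.4 103.3  52.8  25.5] 
nest_strip mark 0.61 [0.503 0.405] nest_strip mark 0.57 [ 0.609 -0.092] rect 0.7 [612.5 -96.8 105.7  52.   26.8] 
nest_block mark 0.59 [ 0.416 -0.282] nest_block mark 0.31 [ 0.429 -0.11 ] rect 0.87 [ 418.9 -282.5   74.8   72.1   -1.7] rect 0.47 [ 563.4 -232.4   78.1   63.7   14.5] 
nest_pot mark 0.57 [ 0.491 -0.413] rect 0.64 [ 502.1 -410.9   74.    69.5   43.3] 
clip mark 0.84 [ 0.679 -0.454] clip mark 0.69 [ 0.561 -0.227] clip mark 0.65 [ 0.703 -0.298] rect 0.8 [ 668.1 -438.4   80.4   72.3   19. ] rect 0.72 [ 693.  -294.4   78.1   66.5   29.3] 
bottle mark 0.62 [0.609 0.062] rect 0.74 [605.5  63.1  55.9  53.   -1. ] 
jar mark 0.7 [ 0.433 -0.112] rect 0.81 [ 429.4 -103.9   58.7   53.2   88.9] 
scene clip [[ 0.55899577 -0.23002837]] pot [[0.50979991 0.39190507]] guard [[0.41067109 0.27310806]] nest_block [[ 0.42217501 -0.28521675]]
```

```bash
cat >> h.py <<'E'
def go(x,y,z,yaw=None):
    """print normalised deltas to put TCP at x,y,z with tool y axis at azimuth yaw (deg, mod 180), pointing straight down"""
    s=state(); R=s['tcp_rot']; yw=np.degrees(np.arctan2(R[1,1],R[0,1]))
    d=R.T@(np.array([x,y,z])-s['eef_pos'])/.8
    if yaw is None: yaw=yw
    t=yw+((yaw-yw+90)%180-90); t=np.radians(t); Y=np.array([np.cos(t),np.sin(t),0]);Z=np.array([0,0,-1.])
    G=np.c_[np.cross(Y,Z),Y,Z]
    a=cv2.Rodrigues(R.T@G)[0][:,0]/(2*np.pi)
    print('yaw %.1f->%.1f'%(yw,np.degrees(t)),dict(zip(['tx','ty','tz','ax','ay','az'],np.r_[d,a].round(4).tolist())))
def look(names,cam_='wrist',save=None):
    s=state(); C=cam(cam_,s); im=camera(cam_)
    if save: cv2.imwrite('pics/'+save,im[:,:,::-1])
    for q in names:
        for d in mark_of(cam_,q)[:2]: print(q,'mark',round(d['score'],2),plane(C,d['point'],.004 if 'nest' in q or q=='guard' else 0).round(4)[0],end=' ')
        for d in trace(cam_,q)[:2]: print('rect',round(d['score'],2),rect(C,d['pixels'],HT[q]),'box',d['box'],end=' ')
        print()
    return C,im
E
python3 -c "
from h import *
go(.498,.399,.2)"
```

```text
yaw 65.9->65.9 {'tx': -0.3645, 'ty': -0.1342, 'tz': 0.0392, 'ax': 0.0, 'ay': -0.0, 'az': 0.0}
```

Call:
step_arm(deltas=[{"claw": -1,"tx": -0.3645,"ty": -0.134,"tz": 0.039},{"claw": -1,"tx": -0.3645,"ty": -0.134,"tz": 0.039},{"claw": -1,"tx": -0.3645,"ty": -0.134,"tz": 0.039},{"claw": -1,"tx": -0.3645,"ty": -0.134,"tz": 0.039},{"claw": -1,"tx": -0.3645,"ty": -0.134,"tz": 0.039},{"claw": -1,"tx": -0.3645,"ty": -0.134,"tz": 0.039},{"claw": -1,"tx": -0.3645,"ty": -0.134,"tz": 0.039},{"claw": -1,"tx": -0.3645,"ty": -0.134,"tz": 0.039},{"claw": -1,"tx": -0.3645,"ty": -0.134,"tz": 0.039}])

```text
invalid input at $.deltas[0]: expected keys claw, tx, ty, tz, ax, ay, az
```

```bash
python3 -c "
from h import *
look(['pot','block','guard'],save='w1.png')
go(.5,.398,.02)"
```

```text
rect 0.92 [403.1 303.1  36.7  27.4  70.8] box [65.6, 457.1, 96.5, 479.1] 
yaw 65.9->65.9 {'tx': -0.3673, 'ty': -0.1344, 'tz': 0.2641, 'ax': 0.0, 'ay': -0.0, 'az': 0.0}
```

View pics/w1.png

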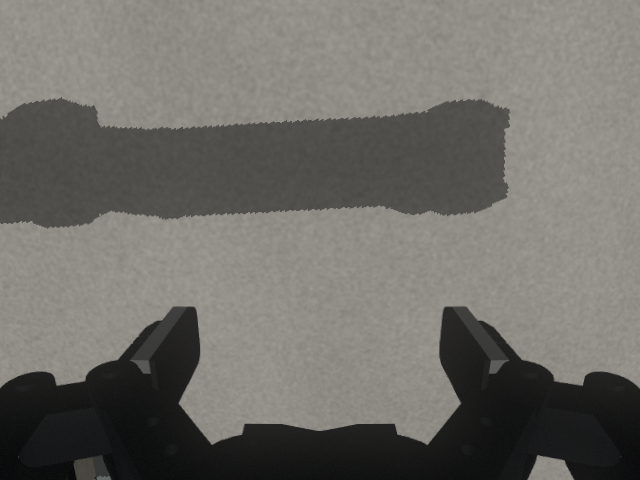

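The move was refused (all keys are needed), so the arm has not moved. The wrist picture shows only bench with the fingers at (190,330) and (455,330).

Call:
step_arm(deltas=[{"claw": -1,"tx": -0.3645,"ty": -0.134,"tz": 0.039,"ax": 0,"ay": 0,"az": 0},{"claw": -1,"tx": -0.3645,"ty": -0.134,"tz": 0.039,"ax": 0,"ay": 0,"az": 0},{"claw": -1,"tx": -0.3645,"ty": -0.134,"tz": 0.039,"ax": 0,"ay": 0,"az": 0},{"claw": -1,"tx": -0.3645,"ty": -0.134,"tz": 0.039,"ax": 0,"ay": 0,"az": 0},{"claw": -1,"tx": -0.3645,"ty": -0.134,"tz": 0.039,"ax": 0,"ay": 0,"az": 0},{"claw": -1,"tx": -0.3645,"ty": -0.134,"tz": 0.039,"ax": 0,"ay": 0,"az": 0},{"claw": -1,"tx": -0.3645,"ty": -0.134,"tz": 0.039,"ax": 0,"ay": 0,"az": 0},{"claw": -1,"tx": -0.3645,"ty": -0.134,"tz": 0.039,"ax": 0,"ay": 0,"az": 0},{"claw": -1,"tx": -0.3645,"ty": -0.134,"tz": 0.039,"ax": 0,"ay": 0,"az": 0},{"claw": -1,"tx": -0.3645,"ty": -0.134,"tz": 0.039,"ax": 0,"ay": 0,"az": 0}])

```text
time_s: 3.5
eef_pos: [0.496, 0.4018, 0.2003]
tcp_rot: [[-0.915, 0.405, -0.001], [0.405, 0.915, 0.002], [0.001, 0.001, -1.0]]
contact_force: [-0.7, 0.2, -0.2]
width: 0.0857
gripper_force: 0.0
```

```bash
python3 -c "
from h import *
look(['pot','block','guard'],save='w2.png')
go(.5,.398,.02)"
```

```text
pot mark 0.62 [0.5013 0.4073] rect 0.76 [495.6 405.5  52.4  46.4 -23.8] box [292.5, 183.7, 357.4, 256.1] 
block mark 0.76 [0.584  0.2342] block mark 0.65 [0.4181 0.2709] rect 0.98 [578.9 262.9  83.8  33.3 -44.6] box [179.7, 332.1, 227.7, 414.3] rect 0.74 [495.  406.2  52.3  45.8 -23.8] box [292.9, 186.4, 358.3, 253.7] 
guard mark 0.79 [0.415  0.2739] rect 0.92 [420.5 281.3  82.5  34.4 -27.2] box [85.5, 140.5, 142.9, 256.1] 
yaw 65.9->65.9 {'tx': -0.0036, 'ty': -0.0008, 'tz': 0.2252, 'ax': 0.0, 'ay': -0.0, 'az': 0.0}
```

View pics/w2.png

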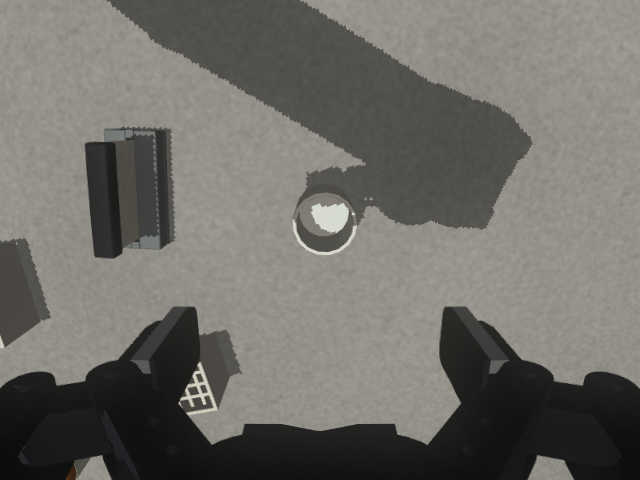

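The pot rim is seen as a ring centred at about (324,223). The guard grip bar is at (102,200) and the block is partly hidden at (200,390).

```bash
python3 -c "
from h import *
C=cam('wrist',state()); p=plane(C,[324.5,223],.05)[0]; print(p, plane(C,[[292.5,223],[357,223]],.05))
print(proj(C,[[*state()['eef_pos'][:2],.05]]))
go(p[0],p[1],.022)"
```

```text
[0.49952249 0.40219331] [[0.48996639 0.38076484]
 [0.50921968 0.42397386]]
[[320.34923139 222.0952128 ]]
yaw 65.9->65.9 {'tx': -0.0009, 'ty': 0.0038, 'tz': 0.2227, 'ax': 0.0, 'ay': -0.0, 'az': 0.0}
```

Call:
step_arm(deltas=[{"claw": -1,"tx": -0.001,"ty": 0.004,"tz": 0.18,"ax": 0,"ay": 0,"az": 0},{"claw": -1,"tx": -0.001,"ty": 0.004,"tz": 0.18,"ax": 0,"ay": 0,"az": 0},{"claw": -1,"tx": -0.001,"ty": 0.004,"tz": 0.18,"ax": 0,"ay": 0,"az": 0},{"claw": -1,"tx": -0.001,"ty": 0.004,"tz": 0.222,"ax": 0,"ay": 0,"az": 0},{"claw": -1,"tx": -0.001,"ty": 0.004,"tz": 0.222,"ax": 0,"ay": 0,"az": 0},{"claw": -1,"tx": -0.001,"ty": 0.004,"tz": 0.222,"ax": 0,"ay": 0,"az": 0},{"claw": 1,"tx": -0.001,"ty": 0.004,"tz": 0.222,"ax": 0,"ay": 0,"az": 0},{"claw": 1,"tx": -0.001,"ty": 0.004,"tz": 0.222,"ax": 0,"ay": 0,"az": 0},{"claw": 1,"tx": -0.001,"ty": 0.004,"tz": 0.222,"ax": 0,"ay": 0,"az": 0},{"claw": 1,"tx": -0.001,"ty": 0.004,"tz": 0.222,"ax": 0,"ay": 0,"az": 0},{"claw": 1,"tx": -0.001,"ty": 0.004,"tz": 0.222,"ax": 0,"ay": 0,"az": 0},{"claw": 1,"tx": -0.001,"ty": 0.004,"tz": 0.222,"ax": 0,"ay": 0,"az": 0}])

```text
time_s: 5.05
eef_pos: [0.5014, 0.4029, 0.0252]
tcp_rot: [[-0.913, 0.408, 0.003], [0.408, 0.913, 0.003], [-0.002, 0.004, -1.0]]
contact_force: [-0.9, -0.2, 5.5]
width: 0.0467
gripper_force: 61.0
```

```bash
python3 -c "
from h import *
go(.5014,.4029,.2)
go(.502,-.405,.2)"
```

```text
yaw 65.9->65.9 {'tx': -0.0004, 'ty': 0.0009, 'tz': -0.2185, 'ax': 0.0006, 'ay': 0.0003, 'az': -0.0}
yaw 65.9->65.9 {'tx': -0.4136, 'ty': -0.9206, 'tz': -0.2214, 'ax': 0.0006, 'ay': 0.0003, 'az': -0.0}
```

Call:
step_arm(deltas=[{"claw": 1,"tx": 0,"ty": 0,"tz": -0.04,"ax": 0,"ay": 0,"az": 0},{"claw": 1,"tx": 0,"ty": 0,"tz": -0.09,"ax": 0,"ay": 0,"az": 0},{"claw": 1,"tx": 0,"ty": 0,"tz": -0.15,"ax": 0,"ay": 0,"az": 0},{"claw": 1,"tx": 0,"ty": 0,"tz": -0.2,"ax": 0,"ay": 0,"az": 0},{"claw": 1,"tx": 0,"ty": 0,"tz": -0.22,"ax": 0,"ay": 0,"az": 0},{"claw": 1,"tx": -0.02,"ty": -0.04,"tz": -0.22,"ax": 0,"ay": 0,"az": 0},{"claw": 1,"tx": -0.041,"ty": -0.09,"tz": -0.22,"ax": 0,"ay": 0,"az": 0},{"claw": 1,"tx": -0.06,"ty": -0.135,"tz": -0.22,"ax": 0,"ay": 0,"az": 0},{"claw": 1,"tx": -0.083,"ty": -0.184,"tz": -0.22,"ax": 0,"ay": 0,"az": 0},{"claw": 1,"tx": -0.105,"ty": -0.234,"tz": -0.22,"ax": 0,"ay": 0,"az": 0},{"claw": 1,"tx": -0.128,"ty": -0.285,"tz": -0.22,"ax": 0,"ay": 0,"az": 0},{"claw": 1,"tx": -0.15,"ty": -0.335,"tz": -0.22,"ax": 0,"ay": 0,"az": 0}])

```text
time_s: 6.25
eef_pos: [0.5, 0.1063, 0.1996]
tcp_rot: [[-0.913, 0.409, 0.002], [0.409, 0.913, 0.001], [-0.001, 0.001, -1.0]]
contact_force: [0.1, -0.4, -1.2]
width: 0.0467
gripper_force: 61.9
```

```bash
python3 -c "
from h import *
go(.502,-.408,.2)"
```

```text
yaw 65.9->65.9 {'tx': -0.2649, 'ty': -0.5857, 'tz': -0.001, 'ax': 0.0002, 'ay': 0.0002, 'az': -0.0}
```

Call:
step_arm(deltas=[{"claw": 1,"tx": -0.264,"ty": -0.586,"tz": 0,"ax": 0,"ay": 0,"az": 0},{"claw": 1,"tx": -0.264,"ty": -0.586,"tz": 0,"ax": 0,"ay": 0,"az": 0},{"claw": 1,"tx": -0.264,"ty": -0.586,"tz": 0,"ax": 0,"ay": 0,"az": 0},{"claw": 1,"tx": -0.264,"ty": -0.586,"tz": 0,"ax": 0,"ay": 0,"az": 0},{"claw": 1,"tx": -0.264,"ty": -0.586,"tz": 0,"ax": 0,"ay": 0,"az": 0},{"claw": 1,"tx": -0.264,"ty": -0.586,"tz": 0,"ax": 0,"ay": 0,"az": 0},{"claw": 1,"tx": -0.264,"ty": -0.586,"tz": 0,"ax": 0,"ay": 0,"az": 0},{"claw": 1,"tx": -0.264,"ty": -0.586,"tz": 0,"ax": 0,"ay": 0,"az": 0},{"claw": 1,"tx": -0.264,"ty": -0.586,"tz": 0,"ax": 0,"ay": 0,"az": 0},{"claw": 1,"tx": -0.264,"ty": -0.586,"tz": 0,"ax": 0,"ay": 0,"az": 0},{"claw": 1,"tx": -0.264,"ty": -0.586,"tz": 0,"ax": 0,"ay": 0,"az": 0},{"claw": 1,"tx": -0.264,"ty": -0.586,"tz": 0,"ax": 0,"ay": 0,"az": 0}])

```text
time_s: 7.45
eef_pos: [0.5, -0.4093, 0.1991]
tcp_rot: [[-0.911, 0.413, 0.0], [0.413, 0.911, -0.002], [-0.001, -0.002, -1.0]]
contact_force: [-0.5, 0.5, -0.5]
width: 0.0461
gripper_force: 61.9
```

```bash
python3 -c "
from h import *
look(['nest_pot','clip','nest_block','nest_strip'],save='w3.png')
go(.502,-.41,.029)"
```

```text
nest_pot mark 0.78 [ 0.5034 -0.4157] rect 0.96 [ 493.5 -411.3   73.8   55.3   68.8] box [269.8, 168.3, 367.7, 243.0] 
clip mark 0.94 [ 0.6747 -0.4477] clip mark 0.6 [ 0.5638 -0.2343] rect 0.89 [ 680.7 -305.3   88.    56.5   29.9] box [460.1, 304.9, 571.7, 365.4] rect 0.74 [ 671.5 -446.4   68.4   58.6  -87.5] box [312.6, 365.0, 402.2, 427.2] 
nest_block mark 0.59 [ 0.4171 -0.2895] rect 0.55 [ 418.  -287.2   76.9   75.5   88.1] box [358.8, 1.2, 486.9, 115.9] 

yaw 66.0->66.0 {'tx': -0.0026, 'ty': -0.0058, 'tz': 0.212, 'ax': 0.0001, 'ay': 0.0, 'az': -0.0}
```

View pics/w3.png

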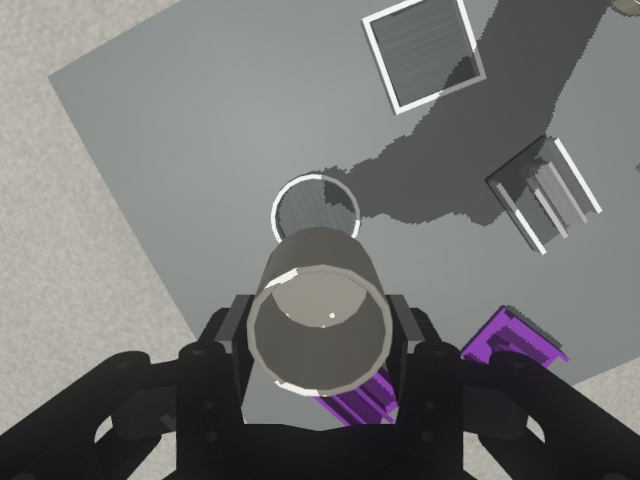

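```bash
python3 -c "
from h import *
s=state();C=cam('wrist',s)
P=plane(C,[[271,214],[361,214],[316,173]],.014); print(P)
from scipy.optimize import least_squares
r=least_squares(lambda c:np.hypot(*(P-c).T)-.037,P.mean(0)); print(r.x,r.fun)
p=plane(C,[[319.5,331],[247,331],[392,331]],s['eef_pos'][2]+.0255); print('pot',p,s['eef_pos'])
n=np.array([.5015,-.4115]); t=r.x*.6+.4*n
o=p[0]-s['eef_pos'][:2]; print(o,t)
go(*(t-o/2),.031)"
```

```text
[[ 0.48661494 -0.44204009]
 [ 0.51644358 -0.37501496]
 [ 0.47123716 -0.39497476]]
[ 0.50503657 -0.41008838] [-1.18190880e-04 -1.18234632e-04  2.46088428e-05]
pot [[ 0.49749725 -0.40385451]
 [ 0.48815783 -0.42502967]
 [ 0.50698357 -0.38273845]] [ 0.50190097 -0.40497271  0.19863016]
[-0.00440372  0.00111819] [ 0.50362194 -0.41065303]
yaw 66.0->66.0 {'tx': -0.0076, 'ty': -0.0052, 'tz': 0.2095, 'ax': 0.0001, 'ay': 0.0, 'az': -0.0}
```

```bash
python3 -c "
from h import *
print(state()['eef_pos'])
go(.5060,-.4132,.031)"
```

```text
[ 0.50190097 -0.40497271  0.19863016]
yaw 66.0->66.0 {'tx': -0.0088, 'ty': -0.0074, 'tz': 0.2095, 'ax': 0.0001, 'ay': 0.0, 'az': -0.0}
```

Call:
step_arm(deltas=[{"claw": 1,"tx": -0.009,"ty": -0.007,"tz": 0,"ax": 0,"ay": 0,"az": 0},{"claw": 1,"tx": -0.009,"ty": -0.007,"tz": 0.06,"ax": 0,"ay": 0,"az": 0},{"claw": 1,"tx": -0.009,"ty": -0.007,"tz": 0.11,"ax": 0,"ay": 0,"az": 0},{"claw": 1,"tx": -0.009,"ty": -0.007,"tz": 0.16,"ax": 0,"ay": 0,"az": 0},{"claw": 1,"tx": -0.009,"ty": -0.007,"tz": 0.19,"ax": 0,"ay": 0,"az": 0},{"claw": 1,"tx": -0.009,"ty": -0.007,"tz": 0.208,"ax": 0,"ay": 0,"az": 0},{"claw": 1,"tx": -0.009,"ty": -0.007,"tz": 0.211,"ax": 0,"ay": 0,"az": 0},{"claw": 1,"tx": -0.009,"ty": -0.007,"tz": 0.211,"ax": 0,"ay": 0,"az": 0}])

```text
time_s: 8.7
eef_pos: [0.5062, -0.4148, 0.0299]
tcp_rot: [[-0.913, 0.409, 0.001], [0.409, 0.913, -0.001], [-0.001, -0.0, -1.0]]
contact_force: [-0.2, -0.1, -0.5]
width: 0.0464
gripper_force: 62.6
```

Open, then rise.

Call:
step_arm(deltas=[{"claw": -1,"tx": 0,"ty": 0,"tz": 0,"ax": 0,"ay": 0,"az": 0},{"claw": -1,"tx": 0,"ty": 0,"tz": 0,"ax": 0,"ay": 0,"az": 0},{"claw": -1,"tx": 0,"ty": 0,"tz": 0,"ax": 0,"ay": 0,"az": 0},{"claw": -1,"tx": 0,"ty": 0,"tz": 0,"ax": 0,"ay": 0,"az": 0},{"claw": -1,"tx": 0,"ty": 0,"tz": -0.04,"ax": 0,"ay": 0,"az": 0},{"claw": -1,"tx": 0,"ty": 0,"tz": -0.1,"ax": 0,"ay": 0,"az": 0},{"claw": -1,"tx": 0,"ty": 0,"tz": -0.16,"ax": 0,"ay": 0,"az": 0},{"claw": -1,"tx": 0,"ty": 0,"tz": -0.21,"ax": 0,"ay": 0,"az": 0},{"claw": -1,"tx": 0,"ty": 0,"tz": -0.21,"ax": 0,"ay": 0,"az": 0},{"claw": -1,"tx": 0,"ty": 0,"tz": -0.21,"ax": 0,"ay": 0,"az": 0},{"claw": -1,"tx": 0,"ty": 0,"tz": -0.21,"ax": 0,"ay": 0,"az": 0}])

```text
time_s: 9.8
eef_pos: [0.5051, -0.4133, 0.1963]
tcp_rot: [[-0.913, 0.408, -0.002], [0.408, 0.913, 0.002], [0.003, 0.001, -1.0]]
contact_force: [0.2, 0.2, -1.5]
width: 0.0852
gripper_force: 0.0
```

```bash
python3 -c "
from h import *
look(['pot','nest_pot'],save='w4.png')
go(.58,-.25,.25,104.5)
go(.582,.237,.2,-10.5)
go(.582,.237,.2,79.5)"
```

```text
pot mark 0.93 [ 0.5036 -0.4141] rect 0.61 [ 500.9 -414.    52.2   49.     2.4] box [286.7, 182.7, 352.4, 256.0] 
rect 0.56 [ 501.4 -414.9   72.9   72.3   81.2] box [269.9, 166.6, 367.6, 257.4] 
yaw 65.9->104.5 {'tx': -0.0014, 'ty': 0.225, 'tz': -0.0669, 'ax': 0.0002, 'ay': -0.0003, 'az': -0.1073}
yaw 65.9->-10.5 {'tx': 0.2449, 'ty': 0.7817, 'tz': -0.0037, 'ax': -0.0002, 'ay': -0.0003, 'az': 0.2122}
yaw 65.9->79.5 {'tx': 0.2449, 'ty': 0.7817, 'tz': -0.0037, 'ax': 0.0001, 'ay': -0.0003, 'az': -0.0378}
```

View pics/w4.png

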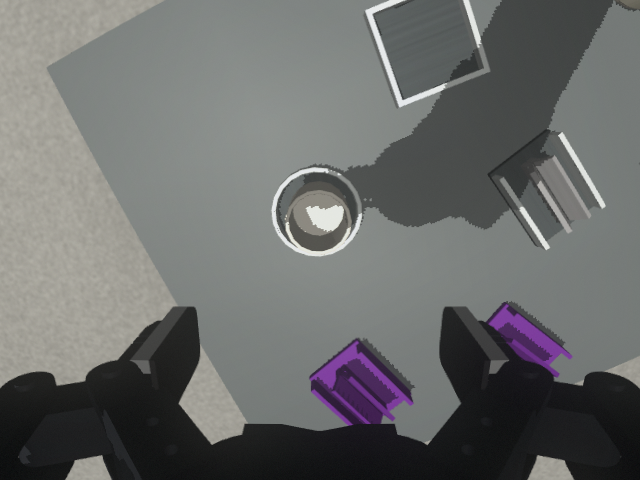

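The pot stands in the round nest, with the rim at (318,212). Next is the block.

Call:
step_arm(deltas=[{"claw": -1,"tx": 0.245,"ty": 0.782,"tz": -0.004,"ax": 0,"ay": 0,"az": -0.038},{"claw": -1,"tx": 0.245,"ty": 0.782,"tz": -0.004,"ax": 0,"ay": 0,"az": -0.038},{"claw": -1,"tx": 0.245,"ty": 0.782,"tz": -0.004,"ax": 0,"ay": 0,"az": -0.038},{"claw": -1,"tx": 0.245,"ty": 0.782,"tz": -0.004,"ax": 0,"ay": 0,"az": -0.038},{"claw": -1,"tx": 0.245,"ty": 0.782,"tz": -0.004,"ax": 0,"ay": 0,"az": -0.038},{"claw": -1,"tx": 0.245,"ty": 0.782,"tz": -0.004,"ax": 0,"ay": 0,"az": -0.038},{"claw": -1,"tx": 0.245,"ty": 0.782,"tz": -0.004,"ax": 0,"ay": 0,"az": -0.038},{"claw": -1,"tx": 0.245,"ty": 0.782,"tz": -0.004,"ax": 0,"ay": 0,"az": -0.038},{"claw": -1,"tx": 0.245,"ty": 0.782,"tz": -0.004,"ax": 0,"ay": 0,"az": -0.038},{"claw": -1,"tx": 0.245,"ty": 0.782,"tz": -0.004,"ax": 0,"ay": 0,"az": -0.038},{"claw": -1,"tx": 0.245,"ty": 0.782,"tz": -0.004,"ax": 0,"ay": 0,"az": -0.038},{"claw": -1,"tx": 0.245,"ty": 0.782,"tz": -0.004,"ax": 0,"ay": 0,"az": -0.038}])

```text
time_s: 11.25
eef_pos: [0.5757, 0.1837, 0.2003]
tcp_rot: [[-0.983, 0.181, -0.0], [0.181, 0.983, -0.0], [0.0, -0.0, -1.0]]
contact_force: [1.3, 0.7, 0.0]
width: 0.0853
gripper_force: 0.0
```

```bash
python3 -c "
from h import *
go(.582,.237,.2,79.5)"
```

```text
yaw 79.6->79.5 {'tx': 0.0044, 'ty': 0.067, 'tz': 0.0003, 'ax': -0.0, 'ay': -0.0001, 'az': 0.0002}
```

Call:
step_arm(deltas=[{"claw": -1,"tx": 0.004,"ty": 0.06,"tz": 0,"ax": 0,"ay": 0,"az": 0},{"claw": -1,"tx": 0.004,"ty": 0.06,"tz": 0,"ax": 0,"ay": 0,"az": 0},{"claw": -1,"tx": 0.004,"ty": 0.06,"tz": 0,"ax": 0,"ay": 0,"az": 0},{"claw": -1,"tx": 0.004,"ty": 0.06,"tz": 0,"ax": 0,"ay": 0,"az": 0},{"claw": -1,"tx": 0.004,"ty": 0.06,"tz": 0,"ax": 0,"ay": 0,"az": 0}])

```text
time_s: 11.75
eef_pos: [0.5818, 0.2272, 0.2006]
tcp_rot: [[-0.983, 0.184, -0.0], [0.184, 0.983, -0.001], [-0.0, -0.001, -1.0]]
contact_force: [0.6, -0.1, 0.7]
width: 0.0856
gripper_force: 0.0
```

```bash
python3 -c "
from h import *
C,im=look(['block','strip','guard'],save='w5.png')
go(.582,.237,.024,79.5)
import pickle;pickle.dump(C,open('C5.pkl','wb'))"
```

```text
block mark 0.57 [0.5834 0.2368] block mark 0.32 [0.4456 0.1095] rect 0.88 [579.2 237.8  54.5  48.4 -10.6] box [303.8, 178.5, 371.1, 252.1] 
strip mark 0.66 [0.4446 0.1108] strip mark 0.34 [0.5808 0.237 ] rect 0.95 [446.9 120.4  79.9  45.7 -17.9] box [101.3, 0.5, 166.4, 123.4] 
rect 0.57 [451.8 254.7  24.3  16.4 -24.9] box [314.3, 0.7, 348.4, 41.2] 
yaw 79.5->79.5 {'tx': 0.0011, 'ty': 0.0096, 'tz': 0.2209, 'ax': 0.0, 'ay': 0.0, 'az': 0.0001}
```

View pics/w5.png

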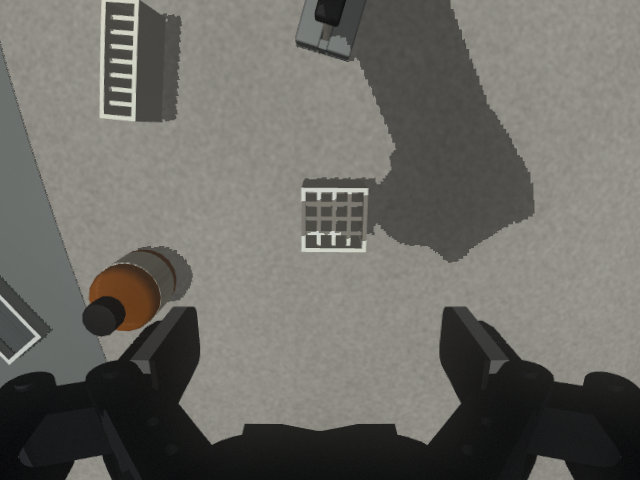

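The block's top face is centred at (335,219) and aligned with the fingers. The strip's top face runs from (118,0) to (117,119). The bottle, at (125,295), is clear of the left finger.

```bash
python3 -c "
from h import *
import pickle;C=pickle.load(open('C5.pkl','rb'))
P=plane(C,[[302,187],[368,187],[366,251],[302,251]],.05);print(P,P.mean(0))
print('strip',plane(C,[[101,0],[138,0],[134,121],[100,118]],.05))
go(*P.mean(0),.024)"
```

```text
[[0.55372418 0.21850296]
 [0.56238136 0.26509701]
 [0.60957395 0.25627399]
 [0.60078433 0.20917484]] [0.58161595 0.2372622 ]
strip [[0.40381034 0.11022648]
 [0.40983954 0.13531069]
 [0.4856253  0.11139623]
 [0.47845597 0.08758315]]
yaw 79.5->79.5 {'tx': 0.0017, 'ty': 0.0099, 'tz': 0.2209, 'ax': 0.0, 'ay': 0.0, 'az': -0.0}
```

Call:
step_arm(deltas=[{"claw": -1,"tx": 0.002,"ty": 0.01,"tz": 0.0,"ax": 0,"ay": 0,"az": 0},{"claw": -1,"tx": 0.002,"ty": 0.01,"tz": 0.06,"ax": 0,"ay": 0,"az": 0},{"claw": -1,"tx": 0.002,"ty": 0.01,"tz": 0.12,"ax": 0,"ay": 0,"az": 0},{"claw": -1,"tx": 0.002,"ty": 0.01,"tz": 0.18,"ax": 0,"ay": 0,"az": 0},{"claw": -1,"tx": 0.002,"ty": 0.01,"tz": 0.22,"ax": 0,"ay": 0,"az": 0},{"claw": -1,"tx": 0.002,"ty": 0.01,"tz": 0.22,"ax": 0,"ay": 0,"az": 0},{"claw": -1,"tx": 0.002,"ty": 0.01,"tz": 0.22,"ax": 0,"ay": 0,"az": 0},{"claw": 1,"tx": 0.002,"ty": 0.01,"tz": 0.22,"ax": 0,"ay": 0,"az": 0},{"claw": 1,"tx": 0.002,"ty": 0.01,"tz": 0.22,"ax": 0,"ay": 0,"az": 0},{"claw": 1,"tx": 0.002,"ty": 0.01,"tz": 0.22,"ax": 0,"ay": 0,"az": 0},{"claw": 1,"tx": 0.002,"ty": 0.01,"tz": 0.22,"ax": 0,"ay": 0,"az": 0},{"claw": 1,"tx": 0.002,"ty": 0.01,"tz": 0.22,"ax": 0,"ay": 0,"az": 0}])

```text
time_s: 13.3
eef_pos: [0.5828, 0.2385, 0.027]
tcp_rot: [[-0.983, 0.181, 0.004], [0.181, 0.983, 0.002], [-0.003, 0.003, -1.0]]
contact_force: [-0.9, 0.2, 6.6]
width: 0.0466
gripper_force: 63.9
```

```bash
python3 -c "
from h import *
go(.58,.237,.2,79.5)
go(.419,-.284,.2,88.3)"
```

```text
yaw 79.6->79.5 {'tx': 0.0025, 'ty': -0.0019, 'tz': -0.2163, 'ax': 0.0004, 'ay': 0.0005, 'az': 0.0002}
yaw 79.6->88.3 {'tx': 0.0824, 'ty': -0.6788, 'tz': -0.2183, 'ax': 0.0004, 'ay': 0.0005, 'az': -0.0243}
```

Call:
step_arm(deltas=[{"claw": 1,"tx": 0,"ty": 0,"tz": -0.04,"ax": 0,"ay": 0,"az": 0},{"claw": 1,"tx": 0,"ty": 0,"tz": -0.1,"ax": 0,"ay": 0,"az": 0},{"claw": 1,"tx": 0,"ty": 0,"tz": -0.16,"ax": 0,"ay": 0,"az": 0},{"claw": 1,"tx": 0,"ty": 0,"tz": -0.21,"ax": 0,"ay": 0,"az": 0},{"claw": 1,"tx": 0.005,"ty": -0.04,"tz": -0.218,"ax": 0,"ay": 0,"az": 0},{"claw": 1,"tx": 0.011,"ty": -0.09,"tz": -0.218,"ax": 0,"ay": 0,"az": 0},{"claw": 1,"tx": 0.082,"ty": -0.678,"tz": -0.218,"ax": 0,"ay": 0,"az": -0.024},{"claw": 1,"tx": 0.082,"ty": -0.678,"tz": -0.218,"ax": 0,"ay": 0,"az": -0.024},{"claw": 1,"tx": 0.082,"ty": -0.678,"tz": -0.218,"ax": 0,"ay": 0,"az": -0.024},{"claw": 1,"tx": 0.082,"ty": -0.678,"tz": -0.218,"ax": 0,"ay": 0,"az": -0.024},{"claw": 1,"tx": 0.082,"ty": -0.678,"tz": -0.218,"ax": 0,"ay": 0,"az": -0.024},{"claw": 1,"tx": 0.082,"ty": -0.678,"tz": -0.218,"ax": 0,"ay": 0,"az": -0.024}])

```text
time_s: 14.5
eef_pos: [0.4692, -0.1196, 0.1996]
tcp_rot: [[-1.0, 0.031, 0.001], [0.031, 1.0, 0.0], [-0.001, 0.0, -1.0]]
contact_force: [1.6, -0.4, -1.3]
width: 0.0465
gripper_force: 62.9
```

```bash
python3 -c "
from h import *
go(.419,-.284,.2,88.3)"
```

```text
yaw 88.2->88.3 {'tx': 0.0563, 'ty': -0.2073, 'tz': -0.0006, 'ax': 0.0, 'ay': 0.0002, 'az': -0.0002}
```

Call:
step_arm(deltas=[{"claw": 1,"tx": 0.055,"ty": -0.2,"tz": 0,"ax": 0,"ay": 0,"az": 0},{"claw": 1,"tx": 0.055,"ty": -0.2,"tz": 0,"ax": 0,"ay": 0,"az": 0},{"claw": 1,"tx": 0.055,"ty": -0.2,"tz": 0,"ax": 0,"ay": 0,"az": 0},{"claw": 1,"tx": 0.055,"ty": -0.2,"tz": 0,"ax": 0,"ay": 0,"az": 0},{"claw": 1,"tx": 0.055,"ty": -0.2,"tz": 0,"ax": 0,"ay": 0,"az": 0},{"claw": 1,"tx": 0.055,"ty": -0.2,"tz": 0,"ax": 0,"ay": 0,"az": 0}])

```text
time_s: 15.1
eef_pos: [0.4214, -0.2757, 0.1991]
tcp_rot: [[-1.0, 0.031, 0.0], [0.031, 1.0, 0.001], [-0.0, 0.001, -1.0]]
contact_force: [-0.0, 1.0, -0.9]
width: 0.0469
gripper_force: 62.8
```

```bash
python3 -c "
from h import *
C,im=look(['nest_block','clip'],save='w6.png')
import pickle;pickle.dump(C,open('C6.pkl','wb'))
print(state()['eef_pos'])
go(.419,-.285,.031,88.3)"
```

```text
nest_block mark 0.55 [ 0.4179 -0.2867] rect 0.98 [ 408.1 -286.1   75.2   57.9   88.2] box [258.6, 160.1, 357.0, 232.8] 
clip mark 0.8 [ 0.6753 -0.4479] rect 0.7 [ 579.7 -218.4   21.     3.6    1.5] box [347.4, 382.1, 393.9, 409.3] rect 0.58 [ 653.7 -436.3   76.    30.5  -40.1] box [133.2, 430.0, 178.6, 478.8] 
[ 0.42195495 -0.27503925  0.19896654]
yaw 88.4->88.3 {'tx': 0.0033, 'ty': -0.0127, 'tz': 0.21, 'ax': 0.0001, 'ay': 0.0, 'az': 0.0002}
```

View pics/w6.png

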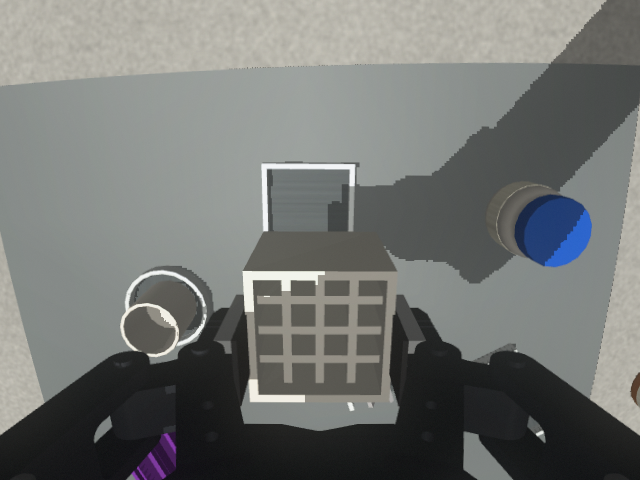

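```bash
python3 -c "
from h import *
import pickle;C=pickle.load(open('C6.pkl','rb'))
P=plane(C,[[262,163],[357,163]],.014);print(P); d=P[1]-P[0]; u=d/np.hypot(*d); n=P.mean(0)+.037*np.array([u[1],-u[0]]); print('nest',n, np.degrees(np.arctan2(*u[::-1])),np.hypot(*d))
Q=plane(C,[[243,271],[397,271],[392,403],[249,403]],.1991+.023);print(Q.mean(0),Q)
"
```

```text
[[ 0.37955055 -0.32102732]
 [ 0.38190702 -0.24588673]]
nest [ 0.4177106 -0.2846168] 88.2037514764738 0.07517753107850422
[ 0.42143578 -0.27679003] [[ 0.39633416 -0.30010517]
 [ 0.39781292 -0.25218833]
 [ 0.44657794 -0.25258852]
 [ 0.4450181  -0.30227811]]
```

Call:
step_arm(deltas=[{"claw": 1,"tx": 0.005,"ty": -0.012,"tz": 0,"ax": 0,"ay": 0,"az": 0},{"claw": 1,"tx": 0.005,"ty": -0.012,"tz": 0.06,"ax": 0,"ay": 0,"az": 0},{"claw": 1,"tx": 0.005,"ty": -0.012,"tz": 0.11,"ax": 0,"ay": 0,"az": 0},{"claw": 1,"tx": 0.005,"ty": -0.012,"tz": 0.16,"ax": 0,"ay": 0,"az": 0},{"claw": 1,"tx": 0.005,"ty": -0.012,"tz": 0.19,"ax": 0,"ay": 0,"az": 0},{"claw": 1,"tx": 0.005,"ty": -0.012,"tz": 0.206,"ax": 0,"ay": 0,"az": 0},{"claw": 1,"tx": 0.005,"ty": -0.012,"tz": 0.21,"ax": 0,"ay": 0,"az": 0},{"claw": 1,"tx": 0.005,"ty": -0.012,"tz": 0.21,"ax": 0,"ay": 0,"az": 0}])

```text
time_s: 16.15
eef_pos: [0.4172, -0.2865, 0.0315]
tcp_rot: [[-1.0, 0.031, 0.0], [0.031, 1.0, -0.0], [-0.0, -0.0, -1.0]]
contact_force: [-0.1, 0.6, -0.6]
width: 0.0469
gripper_force: 62.9
```

Call:
step_arm(deltas=[{"claw": -1,"tx": 0,"ty": 0,"tz": 0,"ax": 0,"ay": 0,"az": 0},{"claw": -1,"tx": 0,"ty": 0,"tz": 0,"ax": 0,"ay": 0,"az": 0},{"claw": -1,"tx": 0,"ty": 0,"tz": 0,"ax": 0,"ay": 0,"az": 0},{"claw": -1,"tx": 0,"ty": 0,"tz": 0,"ax": 0,"ay": 0,"az": 0},{"claw": -1,"tx": 0,"ty": 0,"tz": -0.04,"ax": 0,"ay": 0,"az": 0},{"claw": -1,"tx": 0,"ty": 0,"tz": -0.1,"ax": 0,"ay": 0,"az": 0},{"claw": -1,"tx": 0,"ty": 0,"tz": -0.16,"ax": 0,"ay": 0,"az": 0},{"claw": -1,"tx": 0,"ty": 0,"tz": -0.21,"ax": 0,"ay": 0,"az": 0},{"claw": -1,"tx": 0,"ty": 0,"tz": -0.21,"ax": 0,"ay": 0,"az": 0},{"claw": -1,"tx": 0,"ty": 0,"tz": -0.21,"ax": 0,"ay": 0,"az": 0}])

```text
time_s: 17.15
eef_pos: [0.4173, -0.2859, 0.1997]
tcp_rot: [[-1.0, 0.031, 0.002], [0.031, 1.0, -0.0], [-0.002, -0.0, -1.0]]
contact_force: [-0.4, 0.8, -0.2]
width: 0.0855
gripper_force: 0.0
```

```bash
python3 -c "
from h import *
C,im=look(['block','nest_block'],save='w7.png')
go(.4438,.1112,.2,73)"
```

```text
block mark 0.62 [ 0.4188 -0.2859] rect 0.76 [ 414.6 -287.5   55.3   49.4   -1.7] box [285.6, 181.5, 354.3, 256.5] rect 0.3 [ 409.6 -285.9   66.5   66.1   -2.4] box [274.0, 165.5, 370.2, 256.8] 
rect 0.56 [ 417.3 -285.9   75.2   74.3   -2.1] box [273.2, 168.0, 367.9, 257.5] 
yaw 88.2->73.0 {'tx': -0.019, 'ty': 0.4966, 'tz': -0.0026, 'ax': 0.0001, 'ay': -0.0005, 'az': 0.0423}
```

Call:
step_arm(deltas=[{"claw": -1,"tx": -0.019,"ty": 0.497,"tz": 0,"ax": 0,"ay": 0,"az": 0.0423},{"claw": -1,"tx": -0.019,"ty": 0.497,"tz": 0,"ax": 0,"ay": 0,"az": 0.0423},{"claw": -1,"tx": -0.019,"ty": 0.497,"tz": 0,"ax": 0,"ay": 0,"az": 0.0423},{"claw": -1,"tx": -0.019,"ty": 0.497,"tz": 0,"ax": 0,"ay": 0,"az": 0.0423},{"claw": -1,"tx": -0.019,"ty": 0.497,"tz": 0,"ax": 0,"ay": 0,"az": 0.0423},{"claw": -1,"tx": -0.019,"ty": 0.497,"tz": 0,"ax": 0,"ay": 0,"az": 0.0423},{"claw": -1,"tx": -0.019,"ty": 0.497,"tz": 0,"ax": 0,"ay": 0,"az": 0.0423},{"claw": -1,"tx": -0.019,"ty": 0.497,"tz": 0,"ax": 0,"ay": 0,"az": 0.0423},{"claw": -1,"tx": -0.019,"ty": 0.497,"tz": 0,"ax": 0,"ay": 0,"az": 0.0423},{"claw": -1,"tx": -0.019,"ty": 0.497,"tz": 0,"ax": 0,"ay": 0,"az": 0.0423},{"claw": -1,"tx": -0.019,"ty": 0.497,"tz": 0,"ax": 0,"ay": 0,"az": 0.0423},{"claw": -1,"tx": -0.019,"ty": 0.497,"tz": 0,"ax": 0,"ay": 0,"az": 0.0423}])

```text
time_s: 18.6
eef_pos: [0.4445, 0.1088, 0.1986]
tcp_rot: [[-0.955, 0.296, -0.001], [0.296, 0.955, -0.001], [0.001, -0.001, -1.0]]
contact_force: [-1.2, -0.5, -0.3]
width: 0.0854
gripper_force: 0.0
```

```bash
python3 -c "
from h import *
C,im=look(['strip','guard'],save='w8.png')
import pickle;pickle.dump(C,open('C8.pkl','wb'))
go(.4438,.1112,.025,73)"
```

```text
strip mark 0.64 [0.4453 0.1119] rect 0.55 [441.7 112.9  84.   26.4 -17.6] box [307.7, 159.9, 347.0, 272.6] 
guard mark 0.9 [0.4168 0.2742] rect 0.86 [413.  263.7  80.3  34.5 -27.2] box [500.4, 54.9, 580.1, 178.9] 
yaw 72.9->73.0 {'tx': 0.0015, 'ty': 0.001, 'tz': 0.2176, 'ax': 0.0, 'ay': 0.0, 'az': -0.0003}
```

View pics/w8.png

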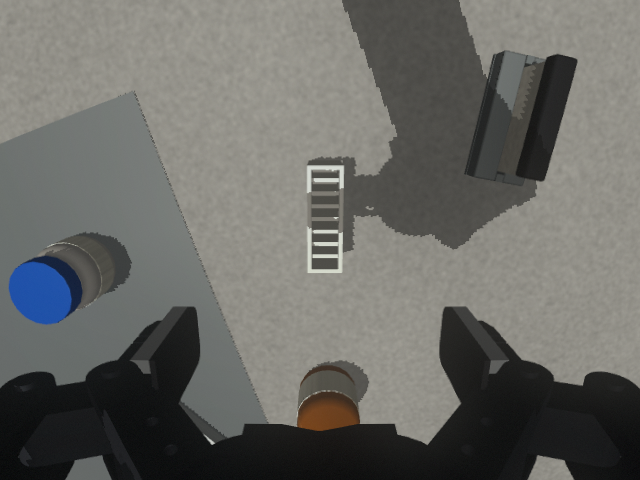

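The strip's top face spans (308,165) to (344,272) and is aligned with the fingers. The bottle at (328,400) is clear. Guard bar corners are at about (557,54), (577,60), (543,181) and (518,177).

```bash
python3 -c "
from h import *
import pickle;C=pickle.load(open('C8.pkl','rb'))
P=plane(C,[[308,166],[344,166],[342,272],[307,272]],.05);print(P,P.mean(0))
G=plane(C,[[554,56],[577,60],[543,181],[518,177]],.074);print('guard',G,G.mean(0),np.degrees(np.arctan2(*(G[3]-G[0])[::-1])))
go(*P.mean(0),.026,72.6)"
```

```text
[[0.40262991 0.11219548]
 [0.41010532 0.1364137 ]
 [0.48553676 0.11280491]
 [0.47774166 0.08758009]] [0.44400341 0.11224854]
guard [[0.37943686 0.28173986]
 [0.38566638 0.29622867]
 [0.45534792 0.26051541]
 [0.44780719 0.24431414]] [0.41706459 0.27069952] -28.6961771198205
yaw 72.9->72.6 {'tx': 0.0016, 'ty': 0.0023, 'tz': 0.2163, 'ax': 0.0, 'ay': 0.0, 'az': 0.0008}
```

Call:
step_arm(deltas=[{"claw": -1,"tx": 0.0015,"ty": 0.002,"tz": 0.0,"ax": 0,"ay": 0,"az": 0},{"claw": -1,"tx": 0.0015,"ty": 0.002,"tz": 0.06,"ax": 0,"ay": 0,"az": 0},{"claw": -1,"tx": 0.0015,"ty": 0.002,"tz": 0.12,"ax": 0,"ay": 0,"az": 0},{"claw": -1,"tx": 0.0015,"ty": 0.002,"tz": 0.18,"ax": 0,"ay": 0,"az": 0},{"claw": -1,"tx": 0.0015,"ty": 0.002,"tz": 0.217,"ax": 0,"ay": 0,"az": 0},{"claw": -1,"tx": 0.0015,"ty": 0.002,"tz": 0.217,"ax": 0,"ay": 0,"az": 0},{"claw": 1,"tx": 0.0015,"ty": 0.002,"tz": 0.217,"ax": 0,"ay": 0,"az": 0},{"claw": 1,"tx": 0.0015,"ty": 0.002,"tz": 0.217,"ax": 0,"ay": 0,"az": 0},{"claw": 1,"tx": 0.0015,"ty": 0.002,"tz": 0.217,"ax": 0,"ay": 0,"az": 0},{"claw": 1,"tx": 0.0015,"ty": 0.002,"tz": 0.217,"ax": 0,"ay": 0,"az": 0},{"claw": 1,"tx": 0.0015,"ty": 0.002,"tz": 0.217,"ax": 0,"ay": 0,"az": 0},{"claw": 1,"tx": 0.0015,"ty": 0.002,"tz": 0.217,"ax": 0,"ay": 0,"az": 0}])

```text
time_s: 20.05
eef_pos: [0.4449, 0.1132, 0.0269]
tcp_rot: [[-0.956, 0.293, 0.002], [0.293, 0.956, 0.001], [-0.002, 0.002, -1.0]]
contact_force: [-1.1, -0.7, 8.6]
width: 0.0246
gripper_force: 58.8
```

```bash
python3 -c "
from h import *
go(.444,.112,.2,116.8)
go(.611,-.096,.2,116.8)"
```

```text
yaw 73.0->116.8 {'tx': 0.0002, 'ty': -0.0014, 'tz': -0.2164, 'ax': 0.0001, 'ay': 0.0004, 'az': -0.1217}
yaw 73.0->116.8 {'tx': -0.2755, 'ty': -0.189, 'tz': -0.2162, 'ax': 0.0001, 'ay': 0.0004, 'az': -0.1217}
```

Call:
step_arm(deltas=[{"claw": 1,"tx": 0,"ty": 0,"tz": -0.04,"ax": 0,"ay": 0,"az": 0},{"claw": 1,"tx": 0,"ty": 0,"tz": -0.1,"ax": 0,"ay": 0,"az": 0},{"claw": 1,"tx": 0,"ty": 0,"tz": -0.16,"ax": 0,"ay": 0,"az": 0},{"claw": 1,"tx": 0,"ty": 0,"tz": -0.21,"ax": 0,"ay": 0,"az": 0},{"claw": 1,"tx": -0.03,"ty": -0.02,"tz": -0.216,"ax": 0,"ay": 0,"az": -0.012},{"claw": 1,"tx": -0.275,"ty": -0.189,"tz": -0.216,"ax": 0,"ay": 0,"az": -0.1217},{"claw": 1,"tx": -0.275,"ty": -0.189,"tz": -0.216,"ax": 0,"ay": 0,"az": -0.1217},{"claw": 1,"tx": -0.275,"ty": -0.189,"tz": -0.216,"ax": 0,"ay": 0,"az": -0.1217},{"claw": 1,"tx": -0.275,"ty": -0.189,"tz": -0.216,"ax": 0,"ay": 0,"az": -0.1217},{"claw": 1,"tx": -0.275,"ty": -0.189,"tz": -0.216,"ax": 0,"ay": 0,"az": -0.1217},{"claw": 1,"tx": -0.275,"ty": -0.189,"tz": -0.216,"ax": 0,"ay": 0,"az": -0.1217},{"claw": 1,"tx": -0.275,"ty": -0.189,"tz": -0.216,"ax": 0,"ay": 0,"az": -0.1217}])

```text
time_s: 21.25
eef_pos: [0.61, -0.0978, 0.1981]
tcp_rot: [[-0.894, -0.447, -0.0], [-0.447, 0.894, -0.0], [0.0, 0.0, -1.0]]
contact_force: [0.2, 1.1, 0.1]
width: 0.0252
gripper_force: 59.5
```

Call:
step_arm(deltas=[{"claw": 1,"tx": 0,"ty": 0,"tz": 0,"ax": 0,"ay": 0,"az": 0},{"claw": 1,"tx": 0,"ty": 0,"tz": 0,"ax": 0,"ay": 0,"az": 0}])

```text
time_s: 21.45
eef_pos: [0.6094, -0.094, 0.1984]
tcp_rot: [[-0.892, -0.453, -0.0], [-0.453, 0.892, 0.001], [-0.0, 0.001, -1.0]]
contact_force: [0.6, 0.7, -1.0]
width: 0.0251
gripper_force: 59.5
```

```bash
python3 -c "
from h import *
C,im=look(['nest_strip','clip'],save='w9.png')
import pickle;pickle.dump(C,open('C9.pkl','wb'))
print(state()['eef_pos'])
go(.611,-.096,.032,116.8)"
```

```text
rect 0.89 [ 583.1 -114.2   52.8   42.6  -62.1] box [281.2, 145.8, 347.9, 202.4] 
clip mark 0.8 [ 0.6994 -0.3013] clip mark 0.78 [ 0.5642 -0.2354] rect 0.68 [ 688.9 -291.    74.4   69.9   29.2] box [6.2, 148.5, 101.9, 241.8] rect 0.61 [ 563.2 -228.6   73.8   63.    15. ] box [136.1, 20.1, 232.2, 136.6] 
[ 0.60993949 -0.09525781  0.19846614]
yaw 116.9->116.8 {'tx': -0.0007, 'ty': -0.0014, 'tz': 0.2081, 'ax': 0.0, 'ay': 0.0, 'az': 0.0002}
```

View pics/w9.png

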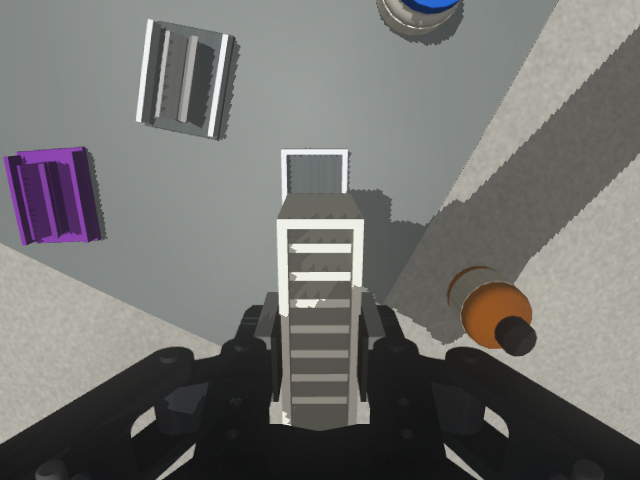

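```bash
python3 -c "
from h import *
import pickle;C=pickle.load(open('C9.pkl','rb'))
P=plane(C,[[281,150],[350,150]],.014);d=P[1]-P[0]; u=d/np.hypot(*d); n=P.mean(0)+.053*np.array([u[1],-u[0]]); print(P,'nest',n, np.degrees(np.arctan2(*u[::-1])),np.hypot(*d))
Q=plane(C,[[276,219],[364,219]],.1985+.023);print(Q,np.hypot(*(Q[1]-Q[0]))); d=Q[1]-Q[0]; u=d/np.hypot(*d); print('strip',Q.mean(0)+.04*np.array([u[1],-u[0]]),np.degrees(np.arctan2(*u[::-1])))
for z in (.01,.034):
  J=plane(C,[[151,19],[138,122],[233,35],[214,138]],z);print('clip',J,J.mean(0),[np.degrees(np.arctan2(*(J[k]-J[k-1])[::-1])) for k in (1,3)],np.hypot(*(J[1]-J[0])),np.hypot(*(J[2]-J[0])))
"
```

```text
[[ 0.57797537 -0.14554499]
 [ 0.55347978 -0.09735518]] nest [ 0.61297403 -0.09743401] 116.94490698243287 0.05405822798959544
[[ 0.57899972 -0.12608857]
 [ 0.56704784 -0.10258933]] 0.026364016714018914
strip [ 0.60867728 -0.09620533] 116.9582082890112
clip [[ 0.53396658 -0.27666687]
 [ 0.60918834 -0.25719507]
 [ 0.51750688 -0.21540605]
 [ 0.59368888 -0.19735349]] [ 0.56358767 -0.23665537] [np.float64(14.512944877175595), np.float64(13.331267280653247)] 0.07770111772347241 0.06343350856361768
clip [[ 0.53510118 -0.26580366]
 [ 0.60487854 -0.24774118]
 [ 0.51983279 -0.20897676]
 [ 0.5905009  -0.1922308 ]] [ 0.56257835 -0.2286881 ] [np.float64(14.51294487717558), np.float64(13.331267280653243)] 0.07207727523736732 0.058842325438397
```

The long nest's near edge is at (281..350,150), with the strip above it and aligned. The steel clip is at (187,80), a purple look-alike at (55,195), and the bottle at (495,315) is clear.

Call:
step_arm(deltas=[{"claw": 1,"tx": -0.004,"ty": -0.003,"tz": 0,"ax": 0,"ay": 0,"az": 0},{"claw": 1,"tx": -0.004,"ty": -0.003,"tz": 0.06,"ax": 0,"ay": 0,"az": 0},{"claw": 1,"tx": -0.004,"ty": -0.003,"tz": 0.11,"ax": 0,"ay": 0,"az": 0},{"claw": 1,"tx": -0.004,"ty": -0.003,"tz": 0.16,"ax": 0,"ay": 0,"az": 0},{"claw": 1,"tx": -0.004,"ty": -0.003,"tz": 0.19,"ax": 0,"ay": 0,"az": 0},{"claw": 1,"tx": -0.004,"ty": -0.003,"tz": 0.206,"ax": 0,"ay": 0,"az": 0},{"claw": 1,"tx": -0.004,"ty": -0.003,"tz": 0.209,"ax": 0,"ay": 0,"az": 0},{"claw": 1,"tx": -0.004,"ty": -0.003,"tz": 0.209,"ax": 0,"ay": 0,"az": 0}])

```text
time_s: 22.5
eef_pos: [0.6148, -0.097, 0.0314]
tcp_rot: [[-0.893, -0.451, 0.001], [-0.451, 0.893, -0.0], [-0.001, -0.001, -1.0]]
contact_force: [0.6, 0.1, 0.0]
width: 0.0248
gripper_force: 60.2
```

Call:
step_arm(deltas=[{"claw": -1,"tx": 0,"ty": 0,"tz": 0,"ax": 0,"ay": 0,"az": 0},{"claw": -1,"tx": 0,"ty": 0,"tz": 0,"ax": 0,"ay": 0,"az": 0},{"claw": -1,"tx": 0,"ty": 0,"tz": 0,"ax": 0,"ay": 0,"az": 0},{"claw": -1,"tx": 0,"ty": 0,"tz": 0,"ax": 0,"ay": 0,"az": 0},{"claw": -1,"tx": 0,"ty": 0,"tz": 0,"ax": 0,"ay": 0,"az": 0},{"claw": -1,"tx": 0,"ty": 0,"tz": -0.04,"ax": 0,"ay": 0,"az": 0},{"claw": -1,"tx": 0,"ty": 0,"tz": -0.1,"ax": 0,"ay": 0,"az": 0},{"claw": -1,"tx": 0,"ty": 0,"tz": -0.16,"ax": 0,"ay": 0,"az": 0},{"claw": -1,"tx": 0,"ty": 0,"tz": -0.21,"ax": 0,"ay": 0,"az": 0},{"claw": -1,"tx": 0,"ty": 0,"tz": -0.21,"ax": 0,"ay": 0,"az": 0},{"claw": -1,"tx": 0,"ty": 0,"tz": -0.21,"ax": 0,"ay": 0,"az": 0}])

```text
time_s: 23.6
eef_pos: [0.6144, -0.0968, 0.2001]
tcp_rot: [[-0.893, -0.451, 0.002], [-0.451, 0.893, 0.0], [-0.002, -0.001, -1.0]]
contact_force: [-0.3, -1.4, -0.5]
width: 0.0853
gripper_force: 0.0
```

```bash
python3 -c "
from h import *
C,im=look(['strip','nest_strip'],save='w10.png')
go(.575,-.235,.2,104)"
```

```text
strip mark 0.74 [ 0.6156 -0.0971] rect 0.9 [612.4 -99.5  84.7  26.3  26.6] box [300.6, 162.3, 337.7, 274.7] 
rect 0.87 [613.1 -98.6 107.3  53.6  26.8] box [287.1, 142.6, 355.3, 276.8] 
yaw 116.8->104.0 {'tx': 0.1205, 'ty': -0.1329, 'tz': -0.0034, 'ax': 0.0002, 'ay': -0.0005, 'az': 0.0355}
```

Strip is in, centred to about 2 mm. Next, a close look at the clip from above.

Call:
step_arm(deltas=[{"claw": -1,"tx": 0.12,"ty": -0.133,"tz": 0,"ax": 0,"ay": 0,"az": 0.0355},{"claw": -1,"tx": 0.12,"ty": -0.133,"tz": 0,"ax": 0,"ay": 0,"az": 0.0355},{"claw": -1,"tx": 0.12,"ty": -0.133,"tz": 0,"ax": 0,"ay": 0,"az": 0.0355},{"claw": -1,"tx": 0.12,"ty": -0.133,"tz": 0,"ax": 0,"ay": 0,"az": 0.0355},{"claw": -1,"tx": 0.12,"ty": -0.133,"tz": 0,"ax": 0,"ay": 0,"az": 0.0355},{"claw": -1,"tx": 0.12,"ty": -0.133,"tz": 0,"ax": 0,"ay": 0,"az": 0.0355},{"claw": -1,"tx": 0.12,"ty": -0.133,"tz": 0,"ax": 0,"ay": 0,"az": 0.0355}])

```text
time_s: 24.55
eef_pos: [0.5769, -0.2329, 0.1985]
tcp_rot: [[-0.969, -0.245, -0.0], [-0.245, 0.969, 0.001], [0.0, 0.001, -1.0]]
contact_force: [-0.7, 0.2, -0.3]
width: 0.0854
gripper_force: 0.0
```

```bash
python3 -c "
from h import *
s=state();C=cam('wrist',s);im=camera('wrist'); print(s['eef_pos'])
import pickle;pickle.dump(C,open('C11.pkl','wb'))
print([ (round(d['score'],2),plane(C,d['point'],0)) for d in mark_of('wrist','clip')])
cv2.imwrite('pics/w11.png',cv2.resize(im[120:320,200:440,::-1],None,fx=3,fy=3,interpolation=cv2.INTER_CUBIC))
go(.417,.2707,.2,62.3)"
```

```text
[ 0.57694874 -0.23287357  0.19851746]
[(0.96, array([[ 0.69863772, -0.30124905]])), (0.84, array([[ 0.6730389 , -0.44864624]])), (0.55, array([[ 0.56250045, -0.23342816]]))]
yaw 104.2->62.3 {'tx': 0.0396, 'ty': 0.6599, 'tz': -0.0011, 'ax': 0.0001, 'ay': -0.0, 'az': 0.1163}
```

View pics/w11.png

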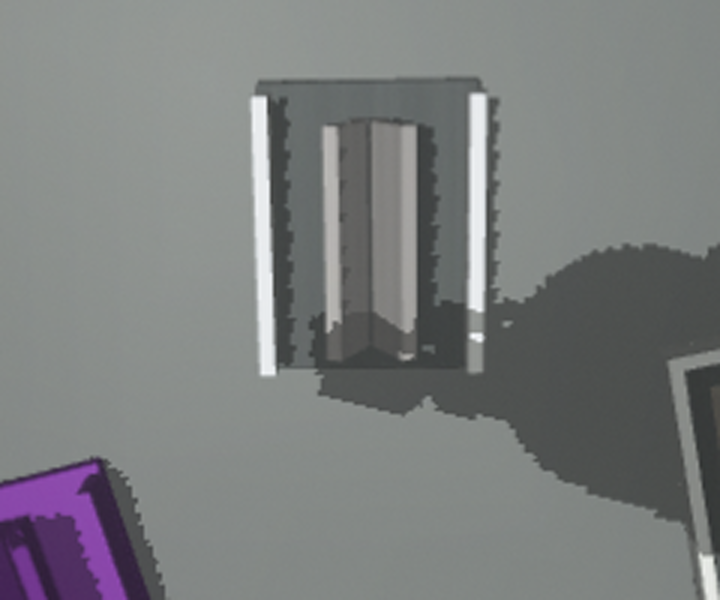

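The crop shows the steel clip with pale jaws, V mouth between crop columns 342 and 400, its line at column 372 and ends at rows 124 and 358. The purple look-alike is at lower left.

```bash
python3 -c "
from h import *
import pickle;C=pickle.load(open('C11.pkl','rb'))
f=lambda L:[[200+(a+.5)/3-.5,120+(b+.5)/3-.5] for a,b in L]
M=plane(C,f([(341,125),(401,125),(399,358),(341,358)]),.034);print(M,M.mean(0),np.hypot(*(M[1]-M[0])),np.hypot(*(M[2]-M[1])))
V=plane(C,f([(372,122),(372,350)]),.018);print(V,V.mean(0),np.degrees(np.arctan2(*(V[1]-V[0])[::-1])))
B=plane(C,f([(257,85),(485,82),(478,368),(268,372)]),.012);print(B.mean(0))
go(.417,.2707,.2,62.3)"
```

```text
[[ 0.5359715  -0.24933775]
 [ 0.53232791 -0.23498714]
 [ 0.59007956 -0.22033675]
 [ 0.59377005 -0.23490248]] [ 0.56303726 -0.23489103] 0.014805931444829033 0.059580931823612154
[[ 0.53450223 -0.24162885]
 [ 0.5937712  -0.22642305]] [ 0.56413672 -0.23402595] 14.389212064478253
[ 0.56302542 -0.23423198]
yaw 104.2->62.3 {'tx': 0.0396, 'ty': 0.6599, 'tz': -0.0011, 'ax': 0.0001, 'ay': -0.0, 'az': 0.1163}
```

Call:
step_arm(deltas=[{"claw": -1,"tx": 0.04,"ty": 0.66,"tz": 0,"ax": 0,"ay": 0,"az": 0.1163},{"claw": -1,"tx": 0.04,"ty": 0.66,"tz": 0,"ax": 0,"ay": 0,"az": 0.1163},{"claw": -1,"tx": 0.04,"ty": 0.66,"tz": 0,"ax": 0,"ay": 0,"az": 0.1163},{"claw": -1,"tx": 0.04,"ty": 0.66,"tz": 0,"ax": 0,"ay": 0,"az": 0.1163},{"claw": -1,"tx": 0.04,"ty": 0.66,"tz": 0,"ax": 0,"ay": 0,"az": 0.1163},{"claw": -1,"tx": 0.04,"ty": 0.66,"tz": 0,"ax": 0,"ay": 0,"az": 0.1163},{"claw": -1,"tx": 0.04,"ty": 0.66,"tz": 0,"ax": 0,"ay": 0,"az": 0.1163},{"claw": -1,"tx": 0.04,"ty": 0.66,"tz": 0,"ax": 0,"ay": 0,"az": 0.1163},{"claw": -1,"tx": 0.04,"ty": 0.66,"tz": 0,"ax": 0,"ay": 0,"az": 0.1163},{"claw": -1,"tx": 0.04,"ty": 0.66,"tz": 0,"ax": 0,"ay": 0,"az": 0.1163},{"claw": -1,"tx": 0.04,"ty": 0.66,"tz": 0,"ax": 0,"ay": 0,"az": 0.1163},{"claw": -1,"tx": 0.04,"ty": 0.66,"tz": 0,"ax": 0,"ay": 0,"az": 0.1163}])

```text
time_s: 25.85
eef_pos: [0.4141, 0.277, 0.1994]
tcp_rot: [[-0.89, 0.456, -0.0], [0.456, 0.89, 0.004], [0.002, 0.003, -1.0]]
contact_force: [0.3, -1.2, 0.9]
width: 0.0852
gripper_force: 0.0
```

Call:
step_arm(deltas=[{"claw": -1,"tx": 0,"ty": 0,"tz": 0,"ax": 0,"ay": 0,"az": 0},{"claw": -1,"tx": 0,"ty": 0,"tz": 0,"ax": 0,"ay": 0,"az": 0},{"claw": -1,"tx": 0,"ty": 0,"tz": 0,"ax": 0,"ay": 0,"az": 0}])

```text
time_s: 26.15
eef_pos: [0.418, 0.268, 0.199]
tcp_rot: [[-0.883, 0.47, 0.0], [0.47, 0.883, -0.0], [-0.0, -0.0, -1.0]]
contact_force: [0.3, 0.0, 0.4]
width: 0.0854
gripper_force: 0.0
```

```bash
python3 -c "
from h import *
s=state();C=cam('wrist',s);im=camera('wrist'); print(s['eef_pos'])
import pickle;pickle.dump(C,open('C12.pkl','wb'))
cv2.imwrite('pics/w12.png',cv2.resize(im[120:320,200:440,::-1],None,fx=3,fy=3,interpolation=cv2.INTER_CUBIC))
go(.417,.2707,.05,62.3)"
```

```text
[0.4179743  0.26803774 0.19903167]
yaw 62.0->62.3 {'tx': 0.0027, 'ty': 0.0023, 'tz': 0.1863, 'ax': -0.0, 'ay': 0.0, 'az': -0.0009}
```

View pics/w12.png

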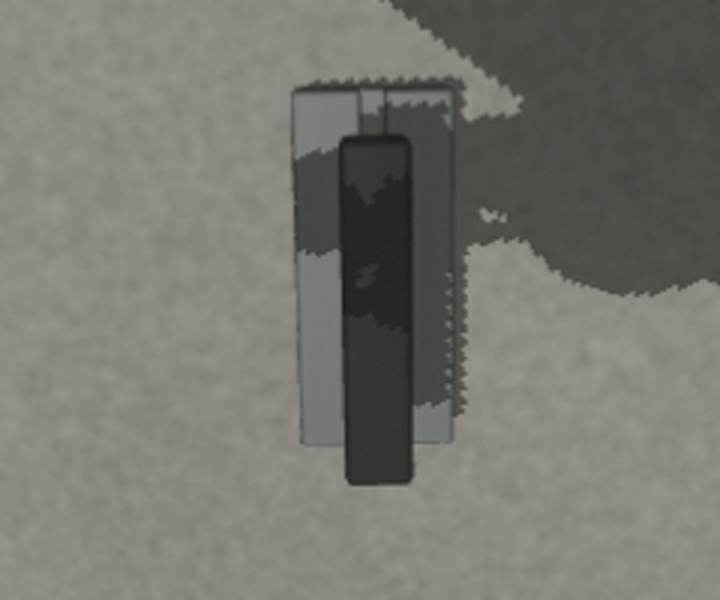

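The guard bar spans crop (341..410,135) to (347..413,485), slightly turned, over the grey stand.

```bash
python3 -c "
from h import *
import pickle;C=pickle.load(open('C12.pkl','rb'))
f=lambda L:[[200+(a+.5)/3-.5,120+(b+.5)/3-.5] for a,b in L]
M=plane(C,f([(341,136),(410,136),(413,484),(347,484)]),.074)
a=M[:2].mean(0);b=M[2:].mean(0);print(M,M.mean(0),np.hypot(*(b-a)),np.degrees(np.arctan2(*(b-a)[::-1])))
go(*M.mean(0),.05,90+np.degrees(np.arctan2(*(b-a)[::-1])))"
```

```text
[[0.3774411  0.28438258]
 [0.38441137 0.29752064]
 [0.45577724 0.2614033 ]
 [0.44857183 0.24784193]] [0.41655039 0.27278711] 0.07997572267162004 -27.016705988020718
yaw 62.0->63.0 {'tx': 0.0044, 'ty': 0.0043, 'tz': 0.1863, 'ax': -0.0, 'ay': 0.0, 'az': -0.0028}
```

Call:
step_arm(deltas=[{"claw": -1,"tx": 0.0044,"ty": 0.0043,"tz": 0.0,"ax": 0,"ay": 0,"az": -0.0028},{"claw": -1,"tx": 0.0044,"ty": 0.0043,"tz": 0.06,"ax": 0,"ay": 0,"az": -0.0028},{"claw": -1,"tx": 0.0044,"ty": 0.0043,"tz": 0.12,"ax": 0,"ay": 0,"az": -0.0028},{"claw": -1,"tx": 0.0044,"ty": 0.0043,"tz": 0.17,"ax": 0,"ay": 0,"az": -0.0028},{"claw": -1,"tx": 0.0044,"ty": 0.0043,"tz": 0.187,"ax": 0,"ay": 0,"az": -0.0028},{"claw": -1,"tx": 0.0044,"ty": 0.0043,"tz": 0.187,"ax": 0,"ay": 0,"az": -0.0028},{"claw": 1,"tx": 0.0044,"ty": 0.0043,"tz": 0.187,"ax": 0,"ay": 0,"az": -0.0028},{"claw": 1,"tx": 0.0044,"ty": 0.0043,"tz": 0.187,"ax": 0,"ay": 0,"az": -0.0028},{"claw": 1,"tx": 0.0044,"ty": 0.0043,"tz": 0.187,"ax": 0,"ay": 0,"az": -0.0028},{"claw": 1,"tx": 0.0044,"ty": 0.0043,"tz": 0.187,"ax": 0,"ay": 0,"az": -0.0028},{"claw": 1,"tx": 0.0044,"ty": 0.0043,"tz": 0.187,"ax": 0,"ay": 0,"az": -0.0028},{"claw": 1,"tx": 0.0044,"ty": 0.0043,"tz": 0.187,"ax": 0,"ay": 0,"az": -0.0028}])

```text
time_s: 27.4
eef_pos: [0.4162, 0.2745, 0.0503]
tcp_rot: [[-0.892, 0.452, 0.001], [0.452, 0.892, 0.001], [-0.0, 0.001, -1.0]]
contact_force: [-1.5, 0.0, 5.3]
width: 0.0151
gripper_force: 58.9
```

```bash
python3 -c "
from h import *
go(.4166,.2728,.2)
go(.5633,-.2345,.2,104.4)"
```

```text
yaw 63.1->63.1 {'tx': -0.0014, 'ty': -0.0014, 'tz': -0.1872, 'ax': 0.0002, 'ay': 0.0001, 'az': -0.0}
yaw 63.1->104.4 {'tx': -0.4515, 'ty': -0.4844, 'tz': -0.1875, 'ax': 0.0001, 'ay': 0.0001, 'az': -0.1146}
```

Call:
step_arm(deltas=[{"claw": 1,"tx": 0,"ty": 0,"tz": -0.02,"ax": 0,"ay": 0,"az": 0},{"claw": 1,"tx": 0,"ty": 0,"tz": -0.05,"ax": 0,"ay": 0,"az": 0},{"claw": 1,"tx": 0,"ty": 0,"tz": -0.1,"ax": 0,"ay": 0,"az": 0},{"claw": 1,"tx": 0,"ty": 0,"tz": -0.15,"ax": 0,"ay": 0,"az": 0},{"claw": 1,"tx": 0,"ty": 0,"tz": -0.185,"ax": 0,"ay": 0,"az": 0},{"claw": 1,"tx": -0.045,"ty": -0.048,"tz": -0.187,"ax": 0,"ay": 0,"az": -0.0115},{"claw": 1,"tx": -0.45,"ty": -0.482,"tz": -0.187,"ax": 0,"ay": 0,"az": -0.1146},{"claw": 1,"tx": -0.45,"ty": -0.482,"tz": -0.187,"ax": 0,"ay": 0,"az": -0.1146},{"claw": 1,"tx": -0.45,"ty": -0.482,"tz": -0.187,"ax": 0,"ay": 0,"az": -0.1146},{"claw": 1,"tx": -0.45,"ty": -0.482,"tz": -0.187,"ax": 0,"ay": 0,"az": -0.1146},{"claw": 1,"tx": -0.45,"ty": -0.482,"tz": -0.187,"ax": 0,"ay": 0,"az": -0.1146},{"claw": 1,"tx": -0.45,"ty": -0.482,"tz": -0.187,"ax": 0,"ay": 0,"az": -0.1146}])

```text
time_s: 28.6
eef_pos: [0.5049, -0.0298, 0.1991]
tcp_rot: [[-0.968, -0.253, 0.0], [-0.253, 0.968, 0.001], [-0.001, 0.001, -1.0]]
contact_force: [0.5, 0.7, -1.1]
width: 0.0147
gripper_force: 58.9
```

```bash
python3 -c "
from h import *
go(.5633,-.2345,.2,104.4)"
```

```text
yaw 104.6->104.4 {'tx': -0.0059, 'ty': -0.2659, 'tz': -0.0013, 'ax': 0.0001, 'ay': 0.0001, 'az': 0.0007}
```

Call:
step_arm(deltas=[{"claw": 1,"tx": -0.007,"ty": -0.26,"tz": 0,"ax": 0,"ay": 0,"az": 0},{"claw": 1,"tx": -0.007,"ty": -0.26,"tz": 0,"ax": 0,"ay": 0,"az": 0},{"claw": 1,"tx": -0.007,"ty": -0.26,"tz": 0,"ax": 0,"ay": 0,"az": 0},{"claw": 1,"tx": -0.007,"ty": -0.26,"tz": 0,"ax": 0,"ay": 0,"az": 0},{"claw": 1,"tx": -0.007,"ty": -0.26,"tz": 0,"ax": 0,"ay": 0,"az": 0},{"claw": 1,"tx": -0.007,"ty": -0.26,"tz": 0,"ax": 0,"ay": 0,"az": 0},{"claw": 1,"tx": -0.007,"ty": -0.26,"tz": 0,"ax": 0,"ay": 0,"az": 0},{"claw": 1,"tx": -0.007,"ty": -0.26,"tz": 0,"ax": 0,"ay": 0,"az": 0}])

```text
time_s: 29.4
eef_pos: [0.5621, -0.2263, 0.1988]
tcp_rot: [[-0.968, -0.252, -0.0], [-0.252, 0.968, 0.002], [-0.0, 0.002, -1.0]]
contact_force: [-0.2, 0.0, -0.3]
width: 0.015
gripper_force: 59.0
```

```bash
python3 -c "
from h import *
go(.5633,-.2345,.1,104.4)
go(.5633,-.2345,.050,104.4)"
```

```text
yaw 104.6->104.4 {'tx': 0.0012, 'ty': -0.0105, 'tz': 0.1235, 'ax': 0.0003, 'ay': -0.0, 'az': 0.0006}
yaw 104.6->104.4 {'tx': 0.0012, 'ty': -0.0106, 'tz': 0.186, 'ax': 0.0003, 'ay': -0.0, 'az': 0.0006}
```

Call:
step_arm(deltas=[{"claw": 1,"tx": 0.001,"ty": -0.0105,"tz": 0.04,"ax": 0,"ay": 0,"az": 0},{"claw": 1,"tx": 0.001,"ty": -0.0105,"tz": 0.08,"ax": 0,"ay": 0,"az": 0},{"claw": 1,"tx": 0.001,"ty": -0.0105,"tz": 0.12,"ax": 0,"ay": 0,"az": 0},{"claw": 1,"tx": 0.001,"ty": -0.0105,"tz": 0.12,"ax": 0,"ay": 0,"az": 0},{"claw": 1,"tx": 0.001,"ty": -0.0105,"tz": 0.12,"ax": 0,"ay": 0,"az": 0},{"claw": 1,"tx": 0.001,"ty": -0.0105,"tz": 0.12,"ax": 0,"ay": 0,"az": 0}])

```text
time_s: 30.0
eef_pos: [0.5649, -0.237, 0.1051]
tcp_rot: [[-0.968, -0.25, 0.003], [-0.25, 0.968, -0.001], [-0.003, -0.002, -1.0]]
contact_force: [-0.2, 0.4, -0.2]
width: 0.0144
gripper_force: 59.0
```

```bash
python3 -c "
from h import *
s=state();C=cam('wrist',s);im=camera('wrist'); print(s['eef_pos'])
import pickle;pickle.dump(C,open('C13.pkl','wb'))
cv2.imwrite('pics/w13.png',cv2.resize(im[60:420,170:470,::-1],None,fx=1.6,fy=1.6,interpolation=cv2.INTER_CUBIC))
print(proj(C,[[.5633,-.2345,.034]]))
go(.5633,-.2345,.050,104.4)"
```

```text
[ 0.56487143 -0.23703487  0.10505587]
[[327.77179577 253.87973167]]
yaw 104.5->104.4 {'tx': 0.0013, 'ty': 0.004, 'tz': 0.069, 'ax': -0.0003, 'ay': 0.0005, 'az': 0.0001}
```

View pics/w13.png

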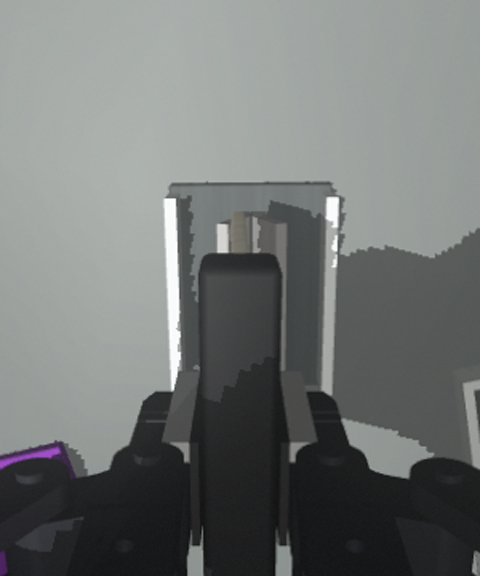

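The plate end is at crop (241,235) and the jaw mouth centre at about (252,240). So the guard must shift about 3.6 mm along tool +y, which matches the computed target.

Call:
step_arm(deltas=[{"claw": 1,"tx": 0.0013,"ty": 0.0043,"tz": 0.0,"ax": 0,"ay": 0,"az": 0},{"claw": 1,"tx": 0.0013,"ty": 0.0043,"tz": 0.01,"ax": 0,"ay": 0,"az": 0},{"claw": 1,"tx": 0.0013,"ty": 0.0043,"tz": 0.018,"ax": 0,"ay": 0,"az": 0},{"claw": 1,"tx": 0.0013,"ty": 0.0043,"tz": 0.018,"ax": 0,"ay": 0,"az": 0},{"claw": 1,"tx": 0.0013,"ty": 0.0043,"tz": 0.018,"ax": 0,"ay": 0,"az": 0},{"claw": 1,"tx": 0.0013,"ty": 0.0043,"tz": 0.018,"ax": 0,"ay": 0,"az": 0}])

```text
time_s: 30.65
eef_pos: [0.5616, -0.2343, 0.0885]
tcp_rot: [[-0.969, -0.249, 0.0], [-0.249, 0.969, -0.0], [-0.0, -0.0, -1.0]]
contact_force: [-0.4, -0.7, -0.3]
width: 0.0149
gripper_force: 59.0
```

```bash
python3 -c "
from h import *
s=state();print(s['eef_pos'])
C=cam('wrist',s);im=camera('wrist')
cv2.imwrite('pics/w14.png',cv2.resize(im[150:290,220:420,::-1],None,fx=4,fy=4,interpolation=cv2.INTER_CUBIC))
go(.5633,-.2345,.050,104.4)"
```

```text
[ 0.56162976 -0.23430291  0.08853526]
yaw 104.4->104.4 {'tx': -0.0019, 'ty': -0.0007, 'tz': 0.0483, 'ax': -0.0, 'ay': 0.0, 'az': 0.0}
```

View pics/w14.png

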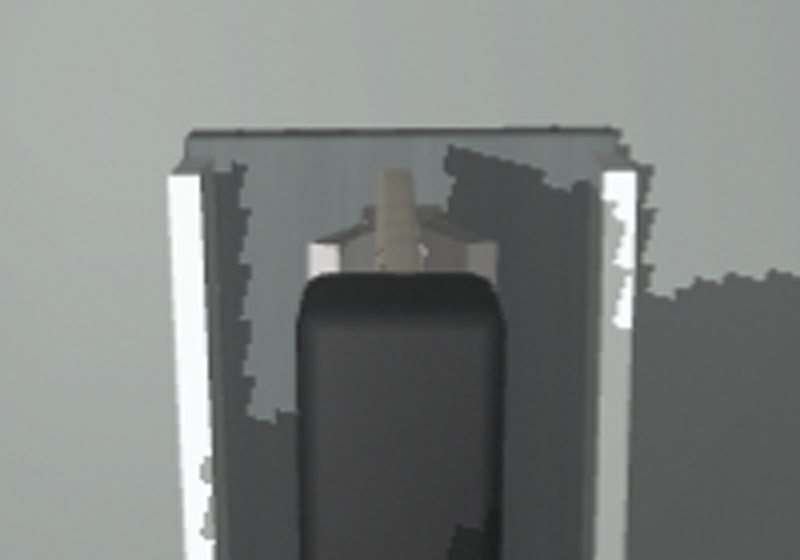

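The plate (column 397) is within 1 mm of the jaw centre (403), so I press down.

Call:
step_arm(deltas=[{"claw": 1,"tx": 0,"ty": 0,"tz": 0.01,"ax": 0,"ay": 0,"az": 0},{"claw": 1,"tx": 0,"ty": 0,"tz": 0.018,"ax": 0,"ay": 0,"az": 0},{"claw": 1,"tx": 0,"ty": 0,"tz": 0.026,"ax": 0,"ay": 0,"az": 0},{"claw": 1,"tx": 0,"ty": 0,"tz": 0.033,"ax": 0,"ay": 0,"az": 0},{"claw": 1,"tx": 0,"ty": 0,"tz": 0.039,"ax": 0,"ay": 0,"az": 0},{"claw": 1,"tx": 0,"ty": 0,"tz": 0.043,"ax": 0,"ay": 0,"az": 0},{"claw": 1,"tx": 0,"ty": 0,"tz": 0.046,"ax": 0,"ay": 0,"az": 0},{"claw": 1,"tx": 0,"ty": 0,"tz": 0.046,"ax": 0,"ay": 0,"az": 0},{"claw": 1,"tx": 0,"ty": 0,"tz": 0.046,"ax": 0,"ay": 0,"az": 0}])

```text
time_s: 31.6
eef_pos: [0.5615, -0.2341, 0.0524]
tcp_rot: [[-0.969, -0.249, 0.0], [-0.249, 0.969, 0.0], [-0.0, 0.0, -1.0]]
contact_force: [-2.0, 2.3, 6.7]
width: 0.0151
gripper_force: 60.0
```

Call:
step_arm(deltas=[{"claw": 1,"tx": 0,"ty": 0,"tz": 0.0015,"ax": 0,"ay": 0,"az": 0},{"claw": 1,"tx": 0,"ty": 0,"tz": 0.003,"ax": 0,"ay": 0,"az": 0},{"claw": 1,"tx": 0,"ty": 0,"tz": 0.003,"ax": 0,"ay": 0,"az": 0}])

```text
time_s: 31.9
eef_pos: [0.5617, -0.2343, 0.0522]
tcp_rot: [[-0.969, -0.249, 0.0], [-0.249, 0.969, 0.001], [-0.001, 0.001, -1.0]]
contact_force: [-5.6, 4.1, 20.0]
width: 0.0148
gripper_force: 62.0
```

Stopped on the seat at TCP z = 0.0522, which is the expected height. Now release and rise.

Call:
step_arm(deltas=[{"claw": 1,"tx": 0,"ty": 0,"tz": -0.002,"ax": 0,"ay": 0,"az": 0},{"claw": -1,"tx": 0,"ty": 0,"tz": -0.002,"ax": 0,"ay": 0,"az": 0},{"claw": -1,"tx": 0,"ty": 0,"tz": -0.002,"ax": 0,"ay": 0,"az": 0},{"claw": -1,"tx": 0,"ty": 0,"tz": -0.002,"ax": 0,"ay": 0,"az": 0},{"claw": -1,"tx": 0,"ty": 0,"tz": -0.002,"ax": 0,"ay": 0,"az": 0},{"claw": -1,"tx": 0,"ty": 0,"tz": -0.002,"ax": 0,"ay": 0,"az": 0},{"claw": -1,"tx": 0,"ty": 0,"tz": -0.04,"ax": 0,"ay": 0,"az": 0},{"claw": -1,"tx": 0,"ty": 0,"tz": -0.1,"ax": 0,"ay": 0,"az": 0},{"claw": -1,"tx": 0,"ty": 0,"tz": -0.16,"ax": 0,"ay": 0,"az": 0},{"claw": -1,"tx": 0,"ty": 0,"tz": -0.2,"ax": 0,"ay": 0,"az": 0},{"claw": -1,"tx": 0,"ty": 0,"tz": -0.2,"ax": 0,"ay": 0,"az": 0},{"claw": -1,"tx": 0,"ty": 0,"tz": -0.2,"ax": 0,"ay": 0,"az": 0}])

```text
time_s: 33.1
eef_pos: [0.5617, -0.2342, 0.2099]
tcp_rot: [[-0.969, -0.249, 0.001], [-0.249, 0.969, -0.0], [-0.001, -0.0, -1.0]]
contact_force: [-0.0, 0.2, -1.0]
width: 0.0858
gripper_force: 0.0
```

```bash
python3 -c "
from h import *
s=state();C=cam('wrist',s);im=camera('wrist');print(s['eef_pos'])
a=trace('wrist','guard')
for d in a[:2]: print(round(d['score'],2),d['box'],rect(C,d['pixels'],.076),mark_of('wrist','guard')[:1])
c=np.radians(14.4);X=np.array([np.cos(c),np.sin(c)]);Y=np.array([-X[1],X[0]]);o=np.array([.5633,-.2345])
print(proj(C,[[*(o+sx*.04*X+sy*.008*Y),.076] for sx in(-1,1) for sy in(-1,1)]).round(0))
cv2.imwrite('pics/w15.png',cv2.resize(im[60:360,120:520,::-1],None,fx=2,fy=2))"
```

```text
[ 0.5616697 -0.234178   0.2098907]
0.61 [308.8, 161.2, 333.1, 282.1] [ 559.6 -236.    84.8   15.3   14.9] [{'point': [322.1, 210.0], 'score': 0.64}]
0.43 [412.9, 235.8, 481.7, 362.3] [ 590.3 -128.3   91.6   45.6   27.5] [{'point': [322.1, 210.0], 'score': 0.64}]
[[309. 173.]
 [333. 173.]
 [310. 284.]
 [332. 284.]]
```

View pics/w15.png

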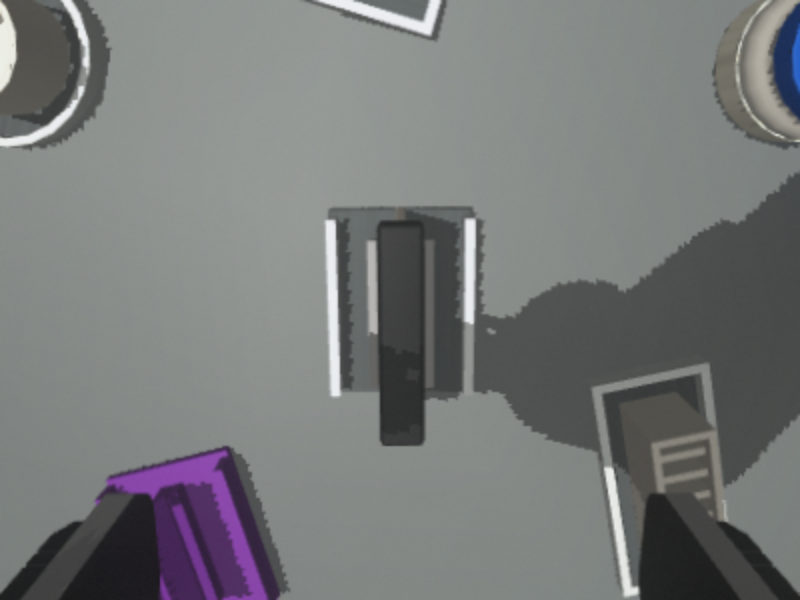

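The guard bar spans crop (378..424, 222..445), which is within 2 pixels of the prediction for a seated guard. The strip stands in its nest at (660,480). I hand in.

```bash
python3 -c "
from station import *
print(finish_job())"
```

```text
the job is handed in; nothing more can be done
None
```

The job is handed in at about 33 s of the 120 s: strip, block and pot measured within about 3 mm of their nest centres, the guard is pressed home in the steel clip, and the bottle and jar were left alone; the judge's verdict was not shown.

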